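# Make up two armour-lacing kits

### The job

Make up the two lacing kits from the stock on the bench: the pale wooden tray gets the black scales and the spool of yellow cord, the red lacquer tray gets the silver scales, the spool of blue cord and the small wax jar. In each tray lay the bundle of scales flat in the long bay and stand the spool upright in the square bay; the jar stands upright in the narrow bay beside it. Leave the red spool and the brown scales where they are, they are not wanted today.

Things in the scene. Friction and masses are not known exactly. Their poses are not given: they have to be found in the camera images.
- scales_black_mid (a point): bundle of black lacquered punched armour scales stacked flat with a cream paper band round the middle, a block 34 (its x) by 96 (its y) by 30 mm high; it starts lying flat on the bench, its long y axis roughly across the bench (up to 0.35 rad off the world's y). Point: its centre, 15 mm above its underside. About 0.2 kg. Grip it across the 34 mm width. For the pale tray.
- scales_silver_mid (a point): bundle of silver-coloured metal punched armour scales stacked flat with a cream paper band round the middle, a block 34 (its x) by 96 (its y) by 30 mm high; it starts lying flat on the bench, its long y axis roughly across the bench (up to 0.35 rad off the world's y). Point: its centre, 15 mm above its underside. About 0.2 kg. Grip it across the 34 mm width. For the red tray.
- scales_brown_mid (a point): bundle of plain brown rawhide punched armour scales stacked flat with a cream paper band round the middle, a block 34 (its x) by 96 (its y) by 30 mm high; it starts lying flat on the bench, its long y axis roughly across the bench (up to 0.35 rad off the world's y). Point: its centre, 15 mm above its underside. About 0.2 kg. Grip it across the 34 mm width. Not wanted: stays where it is.
- spool_yellow_mid (a point): wooden spool wound with yellow cord and with a yellow label on its top end, a solid upright cylinder 46 mm across and 54 mm high, standing on end on the bench. Point: its centre, 27 mm above its underside. About 0.09 kg. For the pale tray.
- spool_blue_mid (a point): wooden spool wound with blue cord and with a blue label on its top end, a solid upright cylinder 46 mm across and 54 mm high, standing on end on the bench. Point: its centre, 27 mm above its underside. About 0.09 kg. For the red tray.
- spool_red_mid (a point): wooden spool wound with red cord and with a red label on its top end, a solid upright cylinder 46 mm across and 54 mm high, standing on end on the bench. Point: its centre, 27 mm above its underside. About 0.09 kg. Not wanted: stays where it is.
- wax_jar_mid (a point): small closed amber jar of wax with a white screw lid, a cylinder 34 mm across and 38 mm high, standing upright on the bench. Point: its centre, 19 mm above its underside. About 0.07 kg. For the red tray.
- tray_pale: pale wooden kit tray, fixed, 140 (x) by 134 (y), floor 6 thick, walls and dividers 14 high over the bench. Origin: centre of its underside; x away from the robot, y to its left, turned up to 0.35 rad. Empty bays: long, far side, 58 by 124, centre (36, 0); square, near left, 68 by 68, centre (-31, 28); narrow, near right, 68 by 52 (y), centre (-31, -36), all in mm. Left or right of stock.
- tray_red: dark red lacquered kit tray, fixed, 140 (x) by 134 (y), floor 6 thick, walls and dividers 14 high over the bench. Origin: centre of its underside; x away from the robot, y to its left, turned up to 0.35 rad. Empty bays: long, far side, 58 by 124, centre (36, 0); square, near left, 68 by 68, centre (-31, 28); narrow, near right, 68 by 52 (y), centre (-31, -36), all in mm. Left or right of stock.
There are look-alikes about, which are no part of the job. What is shaped like the part that bears scales_silver_mid but purple is not meant.

How it is judged (in metres and radians):
At the end, for the whole second after the job is handed in: Bundles flat on the long bays' floors (within 15 mm in x, 17 in y of centre), spools upright in the square bays (14 mm), jar upright in the red tray's narrow bay (19, 12 mm); heights within 4 mm, tilt under 0.1 rad, at rest. Red spool and brown scales within 30 mm of their start (x of scales_black_mid in the frame of tray_pale between 0.021 and 0.051 m and y of scales_black_mid in the frame of tray_pale between -0.017 and 0.017 m and z of scales_black_mid in the frame of tray_pale between 0.017 and 0.025 m and angle between each of scales_black_mid, spool_yellow_mid, scales_silver_mid, spool_blue_mid, wax_jar_mid's own z axis and vertical below 0.1 rad and linear speed of each of scales_black, spool_yellow, scales_silver, spool_blue, wax_jar below 0.02 m/s and x of spool_yellow_mid in the frame of tray_pale between -0.045 and -0.017 m and y of spool_yellow_mid in the frame of tray_pale between 0.014 and 0.042 m and z of spool_yellow_mid in the frame of tray_pale between 0.029 and 0.037 m and x of scales_silver_mid in the frame of tray_red between 0.021 and 0.051 m and y of scales_silver_mid in the frame of tray_red between -0.017 and 0.017 m and z of scales_silver_mid in the frame of tray_red between 0.017 and 0.025 m and x of spool_blue_mid in the frame of tray_red between -0.045 and -0.017 m and y of spool_blue_mid in the frame of tray_red between 0.014 and 0.042 m and z of spool_blue_mid in the frame of tray_red between 0.029 and 0.037 m and x of wax_jar_mid in the frame of tray_red between -0.05 and -0.012 m and y of wax_jar_mid in the frame of tray_red between -0.048 and -0.024 m and z of wax_jar_mid in the frame of tray_red between 0.021 and 0.029 m and distance of each of spool_red_mid, scales_brown_mid from where it was at the start of the episode below 0.03 m); the robot touches nothing.
It fails at once if the red spool is shifted by more than 30 mm (distance of spool_red_mid from where it was at the start of the episode above 0.03 m).
It fails at once if the brown bundle of scales is shifted by more than 30 mm (distance of scales_brown_mid from where it was at the start of the episode above 0.03 m).
It also fails if it takes over 115 s, if anything falls off the work surface, if the arm or the gripper's body presses on something with over 40 N, if the wrist force passes 120 N, or if a joint passes its speed limit or range.

### The arm

A 6-joint arm with a two-finger parallel gripper is mounted at the origin on the work surface. World frame = base frame: x ahead of the robot, y to its left, z up, the work surface at z = 0. Lengths are in m, angles in degrees, forces in N, time in s.
With the tool pointing down it reaches from about 0.3 to 0.75 m from the base axis. Payload 8.5 kg.
Tool frame: the origin (TCP) lies at the very end of the fingers, on their centre line; the grasp point (between the pads) lies 19 mm behind it; z points along the fingers, y is the direction in which the jaws open and shut (so a half turn about z gives the same grasp; the last joint's range is limited). The gripper opens to 85 mm and grips with 20 to 120 N. Pads are 22 mm wide; open, the fingers measure 114 mm over their backs; the gripper's body (76 mm by 85 mm) begins 54 mm behind the grasp point. The pads swing forward as they close: fully open they stand 13 mm farther back than shut.
Start: joints at [-77.939, 21.807, 74.336, -0, 83.858, -12.336], TCP at [0.227, -0.501, 0.208] pointing down, gripper open.
Joint ranges: [-178.18, 178.18], [-50.72, 133.34], [12.68, 142.11], [-81.47, 261.47], [9.98, 163.14], [-165.26, 165.26]. Speed limits (degrees/s): [136.94, 136.94, 180, 180, 180, 180].

### API

Orientations are given as [roll, pitch, yaw] about the fixed x, y, z axes, in that order (R = Rz(yaw) Ry(pitch) Rx(roll)).
In Python, from rig import ctrl gives the robot as it stands.
- The arm moves only by the tool send_rows, never from a script. Its argument "motion" is a list of rows, each a list of 2 entries, a list of its own where there are three numbers: the shift along the tool's x, y, z in cm, then the turn, a rotation vector about the tool's x, y, z in degrees. A call has 1 to 10 rows; each row is the pose to reach, as a shift and turn from the pose commanded when the call began, along the tool's axes at that moment; what a row does not reach only later rows make up. A row lasts 1/12 s, in which the tool goes at most 41.7 mm and 7.16 degrees, less where a joint would pass 70% of its speed; a pose out of reach is approached as far as the arm can. A call with a gripper value outside its range is refused whole. "grip" is the opening in per cent of the stroke, from 0 (shut) to 100 (fully open), set as the call begins (left out, the last holds). The fingers move at their own pace and stop on an object; "newtons" is the grip in N (left out, the last holds). Time passes only in rows, so rows that repeat a pose let the fingers close. It gives the time, the measured TCP pose, the force and the opening at its end, in the units of the state.
- ctrl.state(): the state, without advancing time (a new reading comes with each control period).
- ctrl.capture(name): name is "side" or "top" or "wrist"; returns a dict with "frame" (480x640x3 uint8, red, green, blue), "fx", "fy", "cx", "cy" (pixels), "R" (3x3) and "t" (3): a world point X has camera coordinates R X + t; the wrist camera has in their place "tool_from_camera" (4x4, takes a point from camera to tool coordinates, whose origin is the TCP and whose axes are the flange's). Camera axes: x right, y down, z forward; pixel columns grow to the right and rows downward; lengths in m; the calibration is good to about 2 mm. A picture is of the moment at which its call begins: read the wrist's pose just before it. There is no depth.
- ctrl.sign_off(): hands the job in, once; it reports no verdict.
The state is a dict: "clock": time; "joint_positions": joint angles; "joint_velocities": joint speeds; "tau": joint torques, N m; "eef_pos": TCP position; "ee_rot": TCP orientation; "contact_force": force on the tool from outside, world axes, zero at the start; "wrist_torque": the same for the moment, N m; "grip_width": finger opening in m.
Only numpy, scipy, OpenCV 4.12 (cv2) and the standard library are available. Lean on these libraries where they do the work, as an engineer would, in place of code of your own. Each camera call takes 0.05 s, during which the arm holds its last target.

## Working session

There is one attempt and no reset: what is moved stays moved. The work goes in short steps, Python scripts to look and compute and a tool call to move; the robot and the scene stay as the last step left them, time stands still between calls to the robot, and variables do not carry over. Pictures are saved under pics/ and viewed, and the job is handed in when it is done.

Besides the shell and the picture viewer there is one more tool, called after "Call:" as name([rows], argument=value, ...), one row to a line, values as JSON. send_rows: Moves the arm, as the interface text tells. Its arguments: {"type":"object","properties":{"motion":{"type":"array"},"grip":{"type":"number"},"newtons":{"type":"number"}},"required":["motion"]}

```bash
ls; mkdir -p pics; python3 - <<'E'
from rig import ctrl
import cv2,json
print(ctrl.state())
for n in ["top","side","wrist"]:
    c=ctrl.capture(n); cv2.imwrite(f"pics/{n}0.png",c["frame"][:,:,::-1])
    print(n,{k:(v.tolist() if hasattr(v,'tolist') else v) for k,v in c.items() if k!="frame"})
E
```

```text
pics
{'clock': 0.0, 'joint_positions': array([-7.79362932e+01,  2.18410747e+01,  7.43875410e+01, -1.81236103e-03,
        8.38584396e+01, -1.23353208e+01]), 'joint_velocities': array([-0.02867768, -0.03346299, -0.00959791, -0.09235219,  0.1026668 ,
        0.01230754]), 'tau': array([-3.51717372e-04, -4.48464131e+01, -2.31276888e+01, -3.05613794e-04,
        4.80139162e-03,  9.01558337e-06]), 'eef_pos': array([ 0.22711789, -0.50053316,  0.20749461]), 'ee_rot': array([-1.79914570e+02, -1.68377664e-02,  2.43992103e+01]), 'contact_force': array([-0.08717046, -0.0360779 ,  0.20739373]), 'wrist_torque': array([ 0.04054962, -0.0424152 , -0.01388541]), 'grip_width': 0.08559197157930526}
top {'fx': 577.3731627592181, 'fy': 577.3731627592181, 'cx': 320.63951235640235, 'cy': 232.18841536517206, 'R': [[-0.023895911801511037, -0.9997133576144048, 0.0014791911666278295], [-0.9953677589802047, 0.023654161552541526, -0.09318532622667165], [0.09312362633563709, -0.0036990875333372366, -0.9956476821494245]], 't': [-0.007247251417225748, 0.43627174260460666, 1.144017982151783]}
side {'fx': 620.2283443727474, 'fy': 620.2283443727474, 'cx': 317.57946734729916, 'cy': 242.09699710112534, 'R': [[0.9538859669398391, 0.2994295622210915, -0.02105942409784729], [0.15065095861487712, -0.5382454772911601, -0.8292141429353636], [-0.2596263675816963, 0.7878031121058717, -0.558534158143114]], 't': [-0.41245917227384016, -0.04555736298593213, 1.509801612341851]}
wrist {'fx': 335.9064519234798, 'fy': 335.9064519234798, 'cx': 319.83257191178603, 'cy': 238.50569087462347, 'tool_from_camera': [[-0.0003599144199491362, -0.9600098503109742, -0.2799659939483916, 0.07145800428225685], [0.9999998529660691, -0.00023196091724675264, -0.0004901652506079423, 0.00029358867601958494], [0.00040562230010959886, -0.2799661292014329, 0.9600097926430315, -0.1654771950788365], [0.0, 0.0, 0.0, 1.0]]}
```

View pics/top0.png

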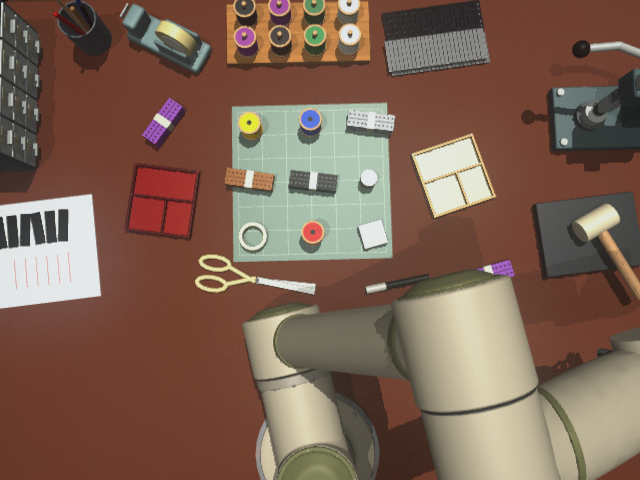

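View pics/side0.png

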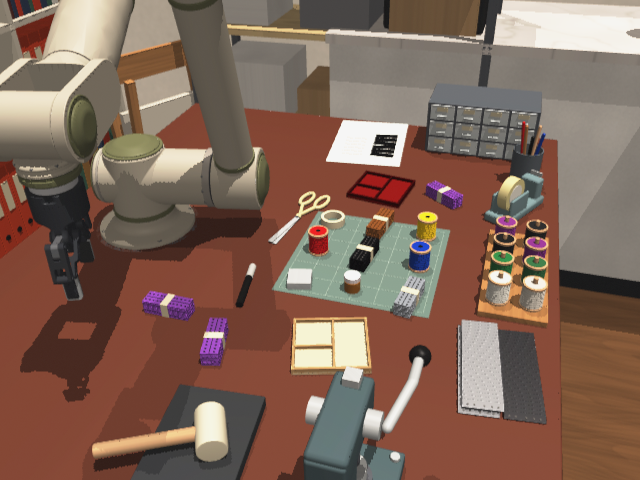

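View pics/wrist0.png

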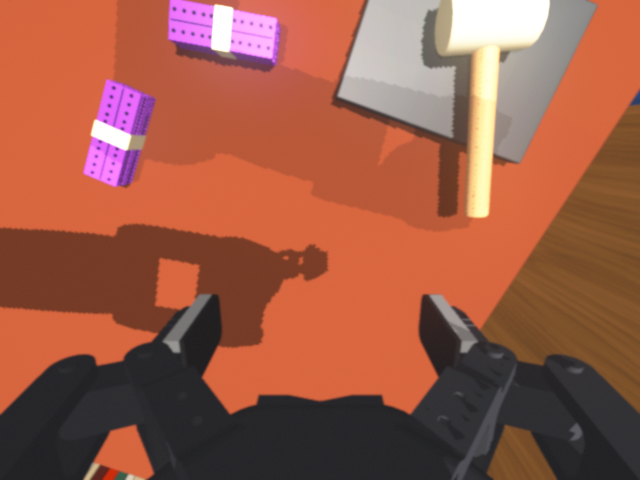

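The top view has all the parts:
- **To move:** black bundle (313,181), silver bundle (370,121), yellow spool (249,124), blue spool (310,121), and jar (368,177), which has a white lid.
- **To leave:** brown bundle (250,180) and red spool (312,233).
- **Trays:** red (163,201) and pale (453,176).
- **Look-alikes:** purple bundles at (163,121) and (495,270), the rack spools at the top, the white block at (372,235), and the scale sheets at (437,38).

I'll check these in an enlarged crop, together with the masks.

```bash
cat > h.py <<'E'
import numpy as np, cv2
from rig import ctrl
def ray(c,uv,z):
    d=np.array([(uv[0]-c["cx"])/c["fx"],(uv[1]-c["cy"])/c["fy"],1.])
    R=np.array(c["R"]);t=np.array(c["t"]); C=-R.T@t; w=R.T@d
    return C+w*(z-C[2])/w[2]
def proj(c,X):
    p=np.array(c["R"])@np.array(X)+np.array(c["t"]); return np.array([c["fx"]*p[0]/p[2]+c["cx"],c["fy"]*p[1]/p[2]+c["cy"]])
E
python3 - <<'E'
from h import *
c=ctrl.capture("top"); f=c["frame"]
cr=f[95:260,110:510][:,:,::-1]
cv2.imwrite("pics/crop1.png",cv2.resize(cr,(800,330),interpolation=cv2.INTER_CUBIC))
hsv=cv2.cvtColor(f,cv2.COLOR_RGB2HSV)
for n,(u,v) in dict(yel=(255,126),blue=(310,121),redsp=(312,233),silv=(385,122),black=(300,181),brown=(236,180),jar=(368,177),redwall=(131,200),redfl=(165,180),pale=(450,160),palewall=(445,141),mat=(280,150),bench=(220,240)).items():
    print(n,f[v,u],hsv[v,u])
R=np.array(c["R"]);print(-R.T@np.array(c["t"]))
E
```

```text
yel [230 233  58] [ 31 192 233]
blue [ 93 107 165] [114 111 165]
redsp [94 92 86] [23 22 94]
silv [174 176 173] [ 50   4 176]
black [92 95 89] [45 16 95]
brown [169 117  78] [ 13 137 169]
jar [231 234 235] [ 98   4 235]
redwall [60 36 33] [  3 115  60]
redfl [159  49  45] [  1 183 159]
pale [230 233 219] [ 36  15 233]
palewall [124  83  62] [ 10 127 124]
mat [165 191 170] [ 66  35 191]
bench [119  73  56] [  8 135 119]
[ 0.32754254 -0.01333299  1.1797037 ]
```

View pics/crop1.png

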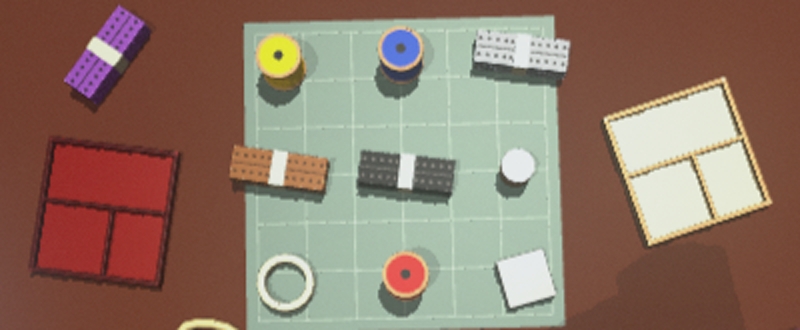

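The crop confirms the targets: black bundle with cream band, silver bundle, yellow and blue labels, and the white-lidded jar. The other white block is square. Next I measure them.

```bash
cat > meas.py <<'E'
from h import *
c=ctrl.capture("top"); f=c["frame"]; hsv=cv2.cvtColor(f,cv2.COLOR_RGB2HSV).astype(int)
H,S,V=hsv[...,0],hsv[...,1],hsv[...,2]
out=cv2.cvtColor(f,cv2.COLOR_RGB2BGR)
def blob(m,win,close=1,op=0):
    u0,u1,v0,v1=win; mm=np.zeros(m.shape,np.uint8); mm[v0:v1,u0:u1]=m[v0:v1,u0:u1]*255
    k=cv2.getStructuringElement(cv2.MORPH_ELLIPSE,(3,3))
    if close: mm=cv2.morphologyEx(mm,cv2.MORPH_CLOSE,np.ones((5,5),np.uint8),iterations=close)
    if op: mm=cv2.morphologyEx(mm,cv2.MORPH_OPEN,k,iterations=op)
    cs,_=cv2.findContours(mm,cv2.RETR_EXTERNAL,cv2.CHAIN_APPROX_NONE)
    return max(cs,key=cv2.contourArea)
def circ(n,m,win,z):
    ct=blob(m,win); P=np.array([ray(c,p[0],z)[:2] for p in ct],dtype=np.float32)
    (x,y),r=cv2.minEnclosingCircle(P); M=cv2.moments(ct); uv=(M["m10"]/M["m00"],M["m01"]/M["m00"])
    print(n,"cent",ray(c,uv,z).round(4),"enc",round(x,4),round(y,4),"r",round(r,4),"uv",np.round(uv,1)); cv2.drawContours(out,[ct],-1,(255,0,255),1)
def rect(n,m,win,z,**k):
    ct=blob(m,win,**k); P=np.array([ray(c,p[0],z)[:2] for p in ct],dtype=np.float32)
    (x,y),(w,h),a=cv2.minAreaRect(P)
    # angle of the long axis w.r.t. y
    b=cv2.boxPoints(((x,y),(w,h),a)); e=max([b[1]-b[0],b[2]-b[1]],key=np.linalg.norm); 
    if e[1]<0:e=-e
    print(n,"ctr",round(x,4),round(y,4),"size",round(w,4),round(h,4),"yaw deg",round(np.degrees(np.arctan2(-e[0],e[1])),2)); cv2.drawContours(out,[ct],-1,(255,0,255),1)
    return ct
circ("yellow",(abs(H-30)<6)&(S>150)&(V>170),(232,270,108,136),.054)
circ("blue",(abs(H-113)<10)&(S>120)&(V>180),(295,325,105,134),.054)
circ("jar",(S<25)&(V>190),(355,380,165,189),.038)
circ("redsp",((H<6)|(H>174))&(S>120)&(V>180),(298,328,220,246),.054)
rect("silver",(S<14)&(V>125)|(V>205),(342,400,106,135),.03,op=1)
rect("black",(S<30)&(V<135)&(V>40)|((V>190)&(S<26)),(285,345,166,197),.03,op=1)
rect("brown",(abs(H-12)<5)&(S>90)|((V>215)&(S<40)),(224,282,165,194),.03,op=1)
rect("redtray",(((H<5)|(H>175)))&(V<300)&((S>160)|(V<80)),(122,203,160,243),.014,close=2,op=1)
rf=((H<5)|(H>175))&(S>165)&(V>100)
rect("redlong",rf,(136,200,165,199),.006)
rect("redsq",rf,(122,165,197,236),.006,close=0)
rect("rednar",rf,(164,203,197,240),.006,close=0)
pf=(S<50)&(V>150)
rect("palelong",pf,(405,485,130,185),.006,close=0,op=1)
m=pf.copy()
cv2.imwrite("pics/pf.png",(pf[120:230,400:505]*255).astype(np.uint8).repeat(5,0).repeat(5,1))
n,l,st,ce=cv2.connectedComponentsWithStats(pf[125:225,405:500].astype(np.uint8),connectivity=4)
for i in range(1,n):
    if st[i,4]>150:
        P=np.array([ray(c,(u+405,v+125),.006)[:2] for v,u in np.argwhere(l==i)],dtype=np.float32)
        print("pale bay",st[i],cv2.minAreaRect(P),P.mean(0))
cv2.imwrite("pics/out.png",cv2.resize(out[95:260,110:510],(800,330)))
E
python3 meas.py
```

```text
yellow cent [0.6562 0.1206 0.054 ] enc 0.6564 0.1206 r 0.0188 uv [248.7 122.3]
blue cent [ 0.6612 -0.0015  0.054 ] enc 0.6611 -0.0015 r 0.0178 uv [309.9 118.4]
jar cent [ 0.5439 -0.1149  0.038 ] enc 0.5433 -0.1111 r 0.023 uv [367.9 176.6]
redsp cent [ 0.4345 -0.0012  0.054 ] enc 0.4346 -0.0012 r 0.0186 uv [312.3 231.5]
silver ctr 0.6662 -0.1249 size 0.0947 0.0428 yaw deg -7.18
black ctr 0.5369 -0.0009 size 0.1019 0.0471 yaw deg -6.65
brown ctr 0.547 0.1252 size 0.0989 0.0574 yaw deg -0.48
redtray ctr 0.5075 0.3021 size 0.1326 0.1435 yaw deg 81.56
redlong ctr 0.5497 0.2982 size 0.1234 0.0688 yaw deg -1.36
redsq ctr 0.484 0.3381 size 0.0659 0.0668 yaw deg 81.16
rednar ctr 0.4745 0.2749 size 0.0506 0.0668 yaw deg 81.36
palelong ctr 0.5833 -0.2813 size 0.0572 0.1212 yaw deg 17.61
pale bay [  10   13   63   43 1573] ((0.5831172466278076, -0.2813660502433777), (0.0572858527302742, 0.12098317593336105), 17.28274917602539) [ 0.582894   -0.28101957]
pale bay [ 53  40  33  38 756] ((0.529978334903717, -0.33615049719810486), (0.0673571452498436, 0.048752740025520325), 17.23365592956543) [ 0.5296689  -0.33593175]
pale bay [  20   50   40   40 1015] ((0.5107554197311401, -0.27484986186027527), (0.06784520298242569, 0.06524889171123505), 17.355897903442383) [ 0.51032746 -0.27460167]
```

View pics/out.png

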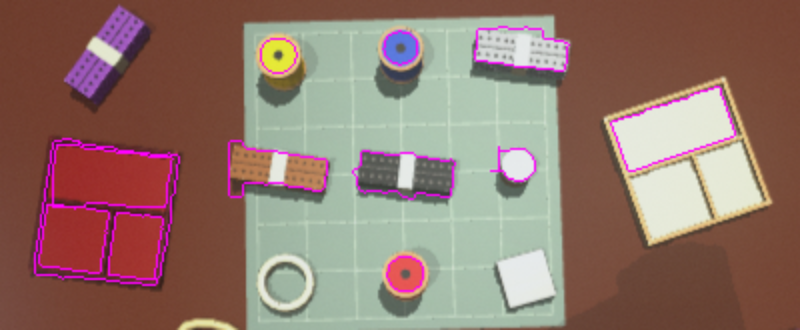

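The contours fit. The tray poses come out as:

| Tray | Centre | Yaw |
|---|---|---|
| Pale | (0.549, -0.292) | 17.3° |
| Red | (0.5105, 0.306) | -8.6° |

I'll place the spools and jar first and the bundles last, with the jaws along tray x. Next is a helper that converts a target into tool-axis numbers.

```bash
cat > go.py <<'E'
import sys
from h import *
from scipy.spatial.transform import Rotation as Ro
def calc(x,y,z,psi):
    s=ctrl.state(); R0=Ro.from_euler('xyz',s["ee_rot"],degrees=True); p=s["eef_pos"]
    R1=Ro.from_euler('xyz',[180,0,psi],degrees=True)
    print("t",round(float(s["clock"]),2),"pos",p.round(4),"rot",s["ee_rot"].round(2),"F",s["contact_force"].round(1),"w",round(float(s["grip_width"]),4))
    print("shift cm",(R0.inv().apply(np.array([x,y,z])-p)*100).round(2),"turn",(R0.inv()*R1).as_rotvec(degrees=True).round(2))
if __name__=="__main__":calc(*map(float,sys.argv[1:]))
E
python3 go.py .661 -.0015 .16 81.4
```

```text
t 0.25 pos [ 0.2271 -0.5007  0.2079] rot [-1.7996e+02 -1.0000e-02  2.4390e+01] F [-0.1  0.8  0.2] w 0.0855
shift cm [ 60.13 -27.55   4.81] turn [-3.000e-02 -3.000e-02 -5.701e+01]
```

Call:
send_rows([
  [[30, -14, 0], [0, 0, -40]],
  [[60, -27.5, 0], [0, 0, -57]],
  [[60, -27.5, 0], [0, 0, -57]],
  [[60, -27.5, 0], [0, 0, -57]],
  [[60, -27.5, 0], [0, 0, -57]],
  [[60, -27.5, 0], [0, 0, -57]],
  [[60, -27.5, 0], [0, 0, -57]],
  [[60, -27.5, 0], [0, 0, -57]],
  [[60, -27.5, 0], [0, 0, -57]],
  [[60, -27.5, 0], [0, 0, -57]],
], grip=100, newtons=50)

```text
clock: 1.08
eef_pos: [0.5013, -0.1843, 0.2082]
ee_rot: [180.0, 0.0, 81.4]
contact_force: [-0.1, -1.3, -0.9]
grip_width: 0.0852
```

```bash
python3 go.py .661 -.0015 .16 81.4
```

```text
t 1.08 pos [ 0.5013 -0.1843  0.2082] rot [180.     0.    81.43] F [-0.1 -1.3 -0.9] w 0.0852
shift cm [20.46 13.06  4.82] turn [0.   0.   0.03]
```

Call:
send_rows([
  [[20.5, 13.1, 4.8], [0, 0, 0]],
  [[20.5, 13.1, 4.8], [0, 0, 0]],
  [[20.5, 13.1, 4.8], [0, 0, 0]],
  [[20.5, 13.1, 4.8], [0, 0, 0]],
  [[20.5, 13.1, 4.8], [0, 0, 0]],
  [[20.5, 13.1, 4.8], [0, 0, 0]],
  [[20.5, 13.1, 4.8], [0, 0, 0]],
  [[20.5, 13.1, 4.8], [0, 0, 0]],
])

```text
clock: 1.75
eef_pos: [0.6608, -0.0015, 0.1587]
ee_rot: [-179.9, -0.0, 81.6]
contact_force: [-0.4, -0.9, -1.0]
grip_width: 0.0854
```

```bash
cat > w.py <<'E'
import sys
from h import *
from scipy.spatial.transform import Rotation as Ro
s=ctrl.state(); c=ctrl.capture("wrist")
cv2.imwrite(f"pics/{sys.argv[1]}.png",c["frame"][:,:,::-1])
T=np.array(c["tool_from_camera"]);Rt=Ro.from_euler('xyz',s["ee_rot"],degrees=True).as_matrix()
Rwc=Rt@T[:3,:3]; C=s["eef_pos"]+Rt@T[:3,3]
np.savez("wc.npz",R=Rwc.T,t=-Rwc.T@C,fx=c["fx"],fy=c["fy"],cx=c["cx"],cy=c["cy"],frame=c["frame"])
E
python3 w.py w1; python3 go.py .661 -.0015 .016 81.4
python3 -c "
from h import *
print(proj(np.load('wc.npz'),[.661,-.0015,.054]))"
```

```text
t 1.8 pos [ 0.6604 -0.0028  0.1595] rot [-1.7994e+02  2.0000e-02  8.1460e+01] F [ 0.4 -1.3  0.2] w 0.0853
shift cm [ 0.14  0.05 14.35] turn [-0.06  0.02  0.06]
[319.88951951 229.72122866]
```

View pics/w1.png

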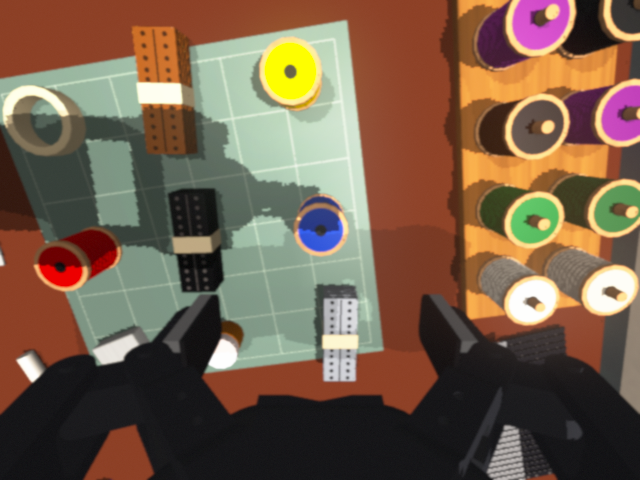

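The blue label's centre is at (320,229), where I predicted it. The silver bundle is at (340,340), black at (195,240) and the jar at (222,352). Descending to grasp.

Call:
send_rows([
  [[0, 0, 3.5], [0, 0, 0]],
  [[0, 0, 7], [0, 0, 0]],
  [[0, 0, 10], [0, 0, 0]],
  [[0, 0, 12], [0, 0, 0]],
  [[0, 0, 13.5], [0, 0, 0]],
  [[0, 0, 14.3], [0, 0, 0]],
  [[0, 0, 14.3], [0, 0, 0]],
])

```text
clock: 2.38
eef_pos: [0.6595, -0.0042, 0.0161]
ee_rot: [-179.9, 0.0, 81.3]
contact_force: [-0.6, 0.3, 1.2]
grip_width: 0.0855
```

Call:
send_rows([
  [[0, 0, 0], [0, 0, 0]],
  [[0, 0, 0], [0, 0, 0]],
  [[0, 0, 0], [0, 0, 0]],
  [[0, 0, 0], [0, 0, 0]],
  [[0, 0, 0], [0, 0, 0]],
  [[0, 0, 0], [0, 0, 0]],
  [[0, 0, 0], [0, 0, 0]],
  [[0, 0, 0], [0, 0, 0]],
], grip=0, newtons=40)

```text
clock: 3.05
eef_pos: [0.6611, -0.0034, 0.0188]
ee_rot: [179.9, 0.0, 81.4]
contact_force: [-1.8, -0.1, 4.5]
grip_width: 0.0439
```

```bash
python3 go.py .484 .338 .15 81.4
```

```text
t 3.05 pos [ 0.6611 -0.0034  0.0188] rot [1.7987e+02 2.0000e-02 8.1400e+01] F [-1.8 -0.1  4.5] w 0.0439
shift cm [ 31.1  -22.58 -13.19] turn [0.13 0.02 0.  ]
```

Call:
send_rows([
  [[0, 0, -2], [0, 0, 0]],
  [[0, 0, -5], [0, 0, 0]],
  [[0, 0, -9], [0, 0, 0]],
  [[2, -1.5, -12], [0, 0, 0]],
  [[5, -3.6, -13.2], [0, 0, 0]],
  [[8, -5.8, -13.2], [0, 0, 0]],
  [[11, -8, -13.2], [0, 0, 0]],
  [[14, -10.2, -13.2], [0, 0, 0]],
  [[17, -12.3, -13.2], [0, 0, 0]],
  [[20, -14.5, -13.2], [0, 0, 0]],
])

```text
clock: 3.88
eef_pos: [0.5461, 0.2177, 0.1498]
ee_rot: [179.9, -0.0, 81.4]
contact_force: [0.6, -0.3, -0.8]
grip_width: 0.044
```

Call:
send_rows([
  [[3, -2.2, 0], [0, 0, 0]],
  [[6, -4.4, 0], [0, 0, 0]],
  [[8.5, -6.2, 0], [0, 0, 0]],
  [[10, -7.3, 0], [0, 0, 0]],
  [[11.1, -8.1, 0], [0, 0, 0]],
  [[11.1, -8.1, 0], [0, 0, 0]],
  [[11.1, -8.1, 0], [0, 0, 0]],
])

```text
clock: 4.47
eef_pos: [0.4837, 0.3381, 0.1494]
ee_rot: [180.0, 0.0, 81.4]
contact_force: [-0.3, -0.8, -1.8]
grip_width: 0.044
```

```bash
python3 w.py w2; python3 go.py .484 .338 .0235 81.4
```

```text
t 4.52 pos [0.4841 0.3375 0.1492] rot [1.7997e+02 1.0000e-02 8.1380e+01] F [ 0.2 -0.8 -0.9] w 0.0438
shift cm [ 0.05 -0.02 12.57] turn [ 0.03  0.01 -0.02]
```

View pics/w2.png

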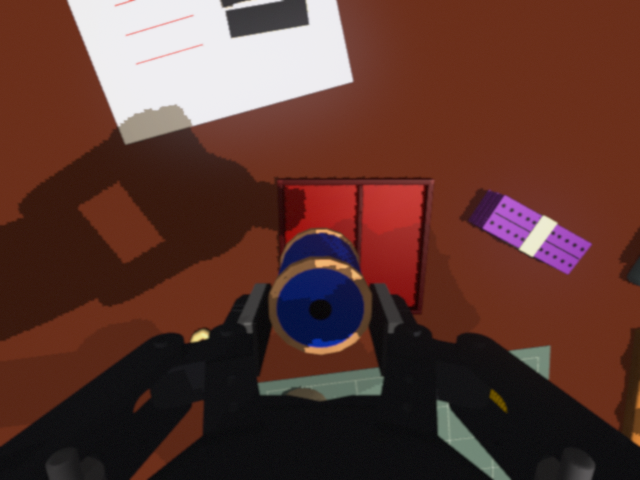

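The spool is held upright, and the tray's y+ rim corners show at (277,181) and (433,180). I'll check the tray pose from them.

```bash
python3 - <<'E'
from h import *
c=np.load('wc.npz')
a=ray(c,(277,180),.014);b=ray(c,(433,180),.014);d=ray(c,(360,181),.014)
print(a,b,d,np.linalg.norm(b-a),np.degrees(np.arctan2((b-a)[1],(b-a)[0])))
th=np.radians(-8.6);R=np.array([[np.cos(th),-np.sin(th)],[np.sin(th),np.cos(th)]])
for l in [(-.07,.067),(.07,.067),(.0035,.067)]: print(np.array([.5105,.3058])+R@l)
E
```

```text
[0.45210552 0.380836   0.014     ] [0.58906157 0.36016038 0.014     ] [0.52486417 0.36896116 0.014     ] 0.13850791112672603 -8.584851164492159
[0.45130592 0.38251415]
[0.58973181 0.3615792 ]
[0.52397952 0.3715233 ]
```

Call:
send_rows([
  [[0, 0, 3], [0, 0, 0]],
  [[0, 0, 6], [0, 0, 0]],
  [[0, 0, 9], [0, 0, 0]],
  [[0, 0, 11], [0, 0, 0]],
  [[0, 0, 12], [0, 0, 0]],
  [[0, 0, 12.4], [0, 0, 0]],
  [[0, 0, 12.5], [0, 0, 0]],
  [[0, 0, 12.6], [0, 0, 0]],
  [[0, 0, 12.6], [0, 0, 0]],
])

```text
clock: 5.27
eef_pos: [0.4844, 0.3378, 0.0248]
ee_rot: [179.9, -0.0, 81.4]
contact_force: [-3.3, -1.8, 5.4]
grip_width: 0.0439
```

```bash
python3 go.py .484 .338 .0235 81.4
```

```text
t 5.27 pos [0.4844 0.3378 0.0248] rot [ 1.7991e+02 -5.0000e-02  8.1360e+01] F [-3.3 -1.8  5.4] w 0.0439
shift cm [ 0.01 -0.05  0.13] turn [ 0.09 -0.05 -0.04]
```

Call:
send_rows([
  [[0, 0, 0], [0, 0, 0]],
  [[0, 0, 0], [0, 0, 0]],
  [[0, 0, 0], [0, 0, 0]],
  [[0, 0, 0], [0, 0, 0]],
  [[0, 0, 0], [0, 0, 0]],
  [[0, 0, -1], [0, 0, 0]],
  [[0, 0, -4], [0, 0, 0]],
  [[0, 0, -8], [0, 0, 0]],
  [[0, 0, -12], [0, 0, 0]],
  [[0, 0, -12.5], [0, 0, 0]],
], grip=80)

```text
clock: 6.1
eef_pos: [0.486, 0.3394, 0.1561]
ee_rot: [179.4, -0.4, 81.4]
contact_force: [0.6, 0.4, 0.5]
grip_width: 0.0683
```

```bash
python3 w.py w3; python3 go.py .6562 .1206 .15 91.4
```

```text
t 6.15 pos [0.4854 0.3391 0.1538] rot [179.52  -0.3   81.41] F [0.3 0.6 0.9] w 0.0686
shift cm [-19.06  20.15   0.45] turn [ 0.51 -0.26 -9.99]
```

View pics/w3.png

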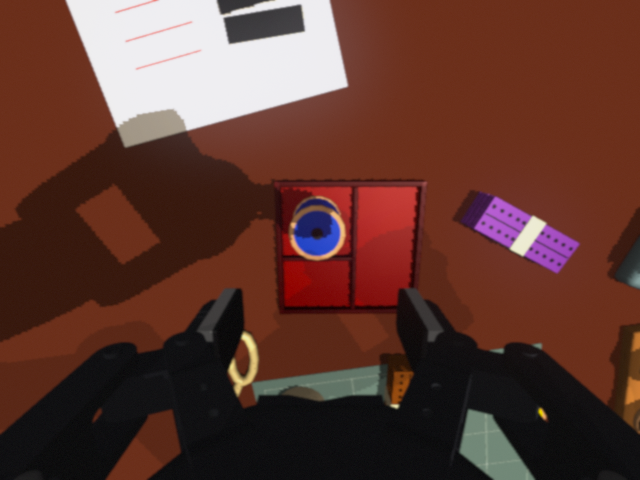

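The blue spool stands upright in the red tray's square bay, top at (317,232). Next, the yellow spool.

Call:
send_rows([
  [[-4, 4, 0], [0, 0, -6]],
  [[-8, 8, 0], [0, 0, -12]],
  [[-12, 12, 0], [0, 0, -18]],
  [[-16, 16, 0], [0, 0, -24]],
  [[-18.5, 19.5, 0], [0, 0, -26]],
  [[-19.05, 20.15, 0], [0, 0, -26]],
  [[-19.05, 20.15, 0], [0, 0, -26]],
  [[-19.05, 20.15, 0], [0, 0, -26]],
  [[-19.05, 20.15, 0], [0, 0, -26]],
], grip=100)

```text
clock: 6.9
eef_pos: [0.6544, 0.1183, 0.1467]
ee_rot: [-179.9, -0.0, 107.3]
contact_force: [-0.8, 0.3, 0.7]
grip_width: 0.0855
```

```bash
python3 w.py w4; python3 go.py .6564 .1206 .0165 107.3
python3 - <<'E'
from h import *
d=np.load('wc.npz');f=d["frame"];hsv=cv2.cvtColor(f,cv2.COLOR_RGB2HSV)
m=cv2.inRange(hsv,(24,130,180),(36,255,255)); n,l,s,c=cv2.connectedComponentsWithStats(m); i=1+np.argmax(s[1:,4]); print(s[i],c[i],ray(d,c[i],.054))
E
```

```text
t 6.95 pos [0.6538 0.1196 0.1471] rot [-1.7989e+02 -5.0000e-02  1.0736e+02] F [-0.1  0.6 -0. ] w 0.0858
shift cm [1.000e-02 3.000e-01 1.306e+01] turn [-0.11 -0.05  0.06]
[ 300  208   48   48 1671] [323.25074806 231.8491921 ] [0.65678192 0.12042449 0.054     ]
```

View pics/w4.png

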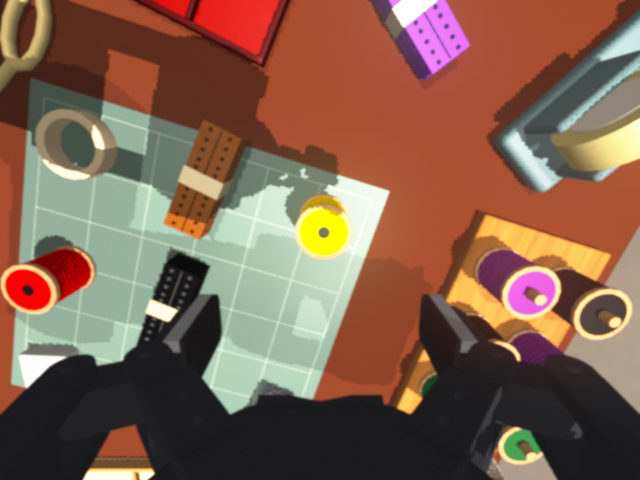

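Yellow label at (323,232), which matches to within 1 mm.

Call:
send_rows([
  [[0, 0.3, 3.5], [0, 0, 0]],
  [[0, 0.3, 7], [0, 0, 0]],
  [[0, 0.3, 10], [0, 0, 0]],
  [[0, 0.3, 12], [0, 0, 0]],
  [[0, 0.3, 12.8], [0, 0, 0]],
  [[0, 0.3, 13], [0, 0, 0]],
  [[0, 0.3, 13], [0, 0, 0]],
])

```text
clock: 7.53
eef_pos: [0.6571, 0.1214, 0.0188]
ee_rot: [180.0, 0.0, 107.5]
contact_force: [-0.4, -0.0, 0.1]
grip_width: 0.0852
```

Call:
send_rows([
  [[0, 0, 0], [0, 0, 0]],
  [[0, 0, 0], [0, 0, 0]],
  [[0, 0, 0], [0, 0, 0]],
  [[0, 0, 0], [0, 0, 0]],
  [[0, 0, 0], [0, 0, 0]],
  [[0, 0, 0], [0, 0, 0]],
  [[0, 0, 0], [0, 0, 0]],
  [[0, 0, 0], [0, 0, 0]],
], grip=0, newtons=40)

```text
clock: 8.2
eef_pos: [0.6577, 0.1206, 0.0196]
ee_rot: [179.9, 0.0, 107.4]
contact_force: [-1.5, 0.3, 6.2]
grip_width: 0.0441
```

```bash
python3 go.py .5108 -.2746 .15 107.3
```

```text
t 8.2 pos [0.6577 0.1206 0.0196] rot [1.7989e+02 3.0000e-02 1.0739e+02] F [-1.5  0.3  6.2] w 0.0441
shift cm [-33.32 -25.81 -13.07] turn [0.11 0.03 0.09]
```

Call:
send_rows([
  [[0, 0, -2], [0, 0, 0]],
  [[0, 0, -5], [0, 0, 0]],
  [[0, 0, -9], [0, 0, 0]],
  [[-2, -1.5, -12], [0, 0, 0]],
  [[-5, -3.9, -13], [0, 0, 0]],
  [[-8, -6.2, -13], [0, 0, 0]],
  [[-11, -8.5, -13], [0, 0, 0]],
  [[-14, -10.8, -13], [0, 0, 0]],
  [[-17, -13.1, -13], [0, 0, 0]],
  [[-20, -15.5, -13], [0, 0, 0]],
])

```text
clock: 9.03
eef_pos: [0.5682, -0.1181, 0.1486]
ee_rot: [180.0, 0.0, 107.4]
contact_force: [1.0, -0.2, -1.8]
grip_width: 0.0439
```

Call:
send_rows([
  [[-3, -2.3, 0], [0, 0, 0]],
  [[-6, -4.6, 0], [0, 0, 0]],
  [[-9, -7, 0], [0, 0, 0]],
  [[-11.5, -9, 0], [0, 0, 0]],
  [[-13, -10, 0], [0, 0, 0]],
  [[-13.3, -10.3, 0], [0, 0, 0]],
  [[-13.3, -10.3, 0], [0, 0, 0]],
  [[-13.3, -10.3, 0], [0, 0, 0]],
])

```text
clock: 9.7
eef_pos: [0.5107, -0.2736, 0.1483]
ee_rot: [180.0, -0.0, 107.4]
contact_force: [-0.6, 0.3, -1.0]
grip_width: 0.0442
```

```bash
python3 w.py w5; python3 go.py .5108 -.2746 .0250 107.3
```

```text
t 9.75 pos [ 0.5109 -0.2732  0.1483] rot [ 1.7999e+02 -2.0000e-02  1.0746e+02] F [ 0.  -0.1 -0.5] w 0.044
shift cm [-0.14 -0.05 12.33] turn [ 0.01 -0.02  0.16]
```

View pics/w5.png

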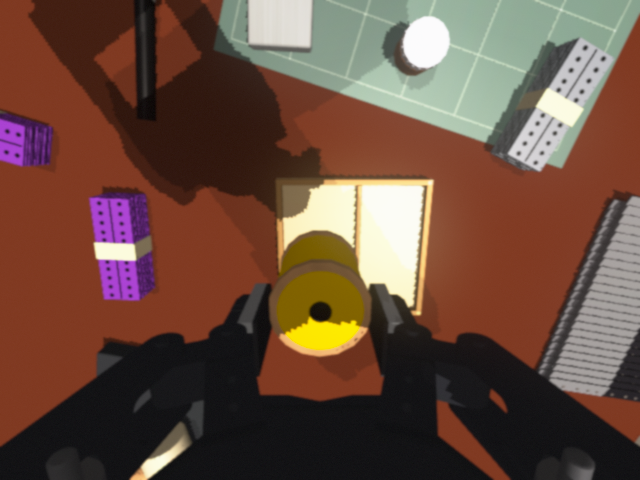

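The tray rim is square in the view at (277,181)-(433,180), as it was over the red tray. Lowering the spool.

Call:
send_rows([
  [[-0.1, 0, 3], [0, 0, 0]],
  [[-0.1, 0, 6], [0, 0, 0]],
  [[-0.1, 0, 9], [0, 0, 0]],
  [[-0.1, 0, 11], [0, 0, 0]],
  [[-0.1, 0, 11.8], [0, 0, 0]],
  [[-0.1, 0, 12.1], [0, 0, 0]],
  [[-0.1, 0, 12.3], [0, 0, 0]],
  [[-0.1, 0, 12.4], [0, 0, 0]],
  [[-0.1, 0, 12.4], [0, 0, 0]],
])

```text
clock: 10.5
eef_pos: [0.5116, -0.2755, 0.0257]
ee_rot: [179.9, 0.1, 107.4]
contact_force: [1.1, 0.7, 0.0]
grip_width: 0.0434
```

Call:
send_rows([
  [[0, 0, 0], [0, 0, 0]],
  [[0, 0, 0], [0, 0, 0]],
  [[0, 0, 0], [0, 0, 0]],
  [[0, 0, 0], [0, 0, 0]],
  [[0, 0, 0], [0, 0, 0]],
  [[0, 0, -1], [0, 0, 0]],
  [[0, 0, -4], [0, 0, 0]],
  [[0, 0, -8], [0, 0, 0]],
  [[0, 0, -12], [0, 0, 0]],
  [[0, 0, -12.5], [0, 0, 0]],
], grip=80)

```text
clock: 11.33
eef_pos: [0.513, -0.277, 0.157]
ee_rot: [179.6, 0.6, 107.4]
contact_force: [0.2, 0.2, 0.1]
grip_width: 0.0682
```

```bash
python3 w.py w6; python3 go.py .544 -.1135 .13 81.4
```

```text
t 11.38 pos [ 0.5125 -0.2765  0.1547] rot [179.7    0.47 107.4 ] F [ 0.2 -0.2  0.8] w 0.0681
shift cm [14.63  7.87  2.39] turn [ 0.4  0.4 26. ]
```

View pics/w6.png

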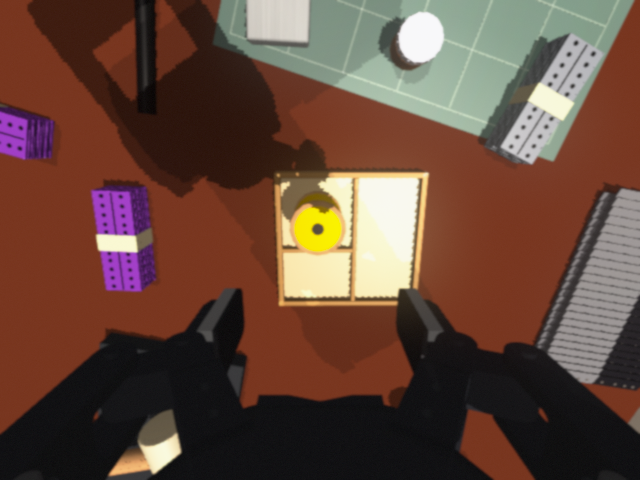

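The yellow spool stands in the pale tray's square bay, top at (318,230). Next, the jar: white lid at (420,38), clearly round, unlike the square block beside it.

Call:
send_rows([
  [[3.5, 1.9, 0], [0, 0, 6.5]],
  [[7, 3.8, 0], [0, 0, 13]],
  [[10.5, 5.6, 0], [0, 0, 19.5]],
  [[13.5, 7.2, 1], [0, 0, 26]],
  [[14.6, 7.9, 2], [0, 0, 26]],
  [[14.6, 7.9, 2], [0, 0, 26]],
  [[14.6, 7.9, 2], [0, 0, 26]],
  [[14.6, 7.9, 2], [0, 0, 26]],
], grip=100)

```text
clock: 12.05
eef_pos: [0.5425, -0.1135, 0.129]
ee_rot: [-180.0, 0.0, 81.4]
contact_force: [0.2, -0.0, 0.8]
grip_width: 0.0856
```

```bash
python3 w.py w7
python3 - <<'E'
from h import *
d=np.load('wc.npz');f=d["frame"];hsv=cv2.cvtColor(f,cv2.COLOR_RGB2HSV)
p=proj(d,(.544,-.1135,.038));print(p)
m=cv2.inRange(hsv,(0,0,200),(180,30,255)); n,l,s,c=cv2.connectedComponentsWithStats(m)
for i in range(1,n):
    if s[i,4]>200: print(s[i],c[i].round(),ray(d,c[i],.038).round(4))
E
python3 go.py .544 -.1135 .012 81.4
```

```text
[321.2455159  233.77778704]
[   1    0   27   80 1152] [14. 38.] [0.3586 0.0537 0.038 ]
[173   0  97  74 506] [226.  32.] [0.5015 0.0358 0.038 ]
[  271     0   235   277 35488] [411. 135.] [ 0.62   -0.0494  0.038 ]
[ 21  12  17  70 305] [29. 55.] [0.3648 0.0426 0.038 ]
[238 119  40  65 295] [255. 153.] [ 0.5044 -0.045   0.038 ]
[300 234  44  24 794] [321. 245.] [ 0.5424 -0.1225  0.038 ]
[213 250  20  25 207] [223. 263.] [ 0.4618 -0.1259  0.038 ]
[ 65 253  33  42 575] [ 81. 273.] [ 0.3442 -0.1172  0.038 ]
[179 274  35  15 249] [195. 281.] [ 0.4346 -0.1375  0.038 ]
t 12.1 pos [ 0.5426 -0.1138  0.1292] rot [1.7999e+02 2.0000e-02 8.1370e+01] F [0.3 0.7 0.5] w 0.0855
shift cm [ 0.05  0.13 11.72] turn [ 0.01  0.02 -0.03]
```

View pics/w7.png

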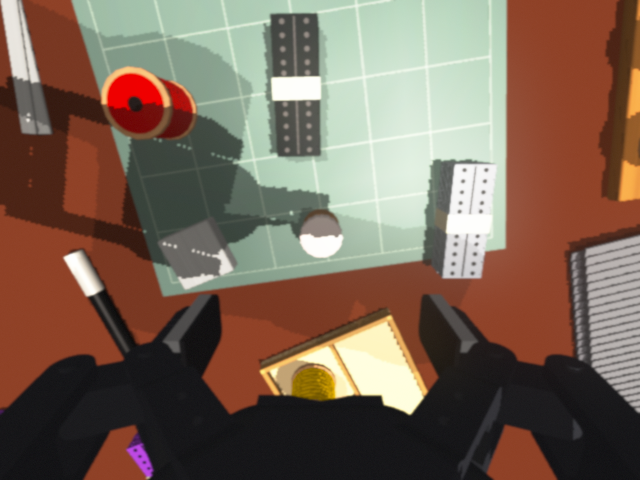

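The lid spans (299-343, 209-258), so its centre is at (321,233), on the prediction.

Call:
send_rows([
  [[0, 0.1, 3.5], [0, 0, 0]],
  [[0, 0.1, 7], [0, 0, 0]],
  [[0, 0.1, 9.5], [0, 0, 0]],
  [[0, 0.1, 11], [0, 0, 0]],
  [[0, 0.1, 11.6], [0, 0, 0]],
  [[0, 0.1, 11.7], [0, 0, 0]],
  [[0, 0.1, 11.7], [0, 0, 0]],
])

```text
clock: 12.68
eef_pos: [0.544, -0.1134, 0.0128]
ee_rot: [179.9, 0.0, 81.4]
contact_force: [0.6, -0.6, 0.3]
grip_width: 0.0853
```

Call:
send_rows([
  [[0, 0, 0], [0, 0, 0]],
  [[0, 0, 0], [0, 0, 0]],
  [[0, 0, 0], [0, 0, 0]],
  [[0, 0, 0], [0, 0, 0]],
  [[0, 0, 0], [0, 0, 0]],
  [[0, 0, 0], [0, 0, 0]],
  [[0, 0, 0], [0, 0, 0]],
  [[0, 0, 0], [0, 0, 0]],
  [[0, 0, 0], [0, 0, 0]],
], grip=0, newtons=30)

```text
clock: 13.43
eef_pos: [0.5438, -0.1126, 0.0128]
ee_rot: [179.9, 0.0, 81.4]
contact_force: [-0.9, 0.5, 4.7]
grip_width: 0.0308
```

```bash
python3 go.py .4745 .2752 .13 81.4
```

```text
t 13.43 pos [ 0.5438 -0.1126  0.0128] rot [1.7995e+02 2.0000e-02 8.1410e+01] F [-0.9  0.5  4.7] w 0.0308
shift cm [ 37.3  -12.64 -11.74] turn [0.05 0.02 0.01]
```

Call:
send_rows([
  [[0, 0, -2], [0, 0, 0]],
  [[0, 0, -5], [0, 0, 0]],
  [[0, 0, -9], [0, 0, 0]],
  [[3, -1, -11.7], [0, 0, 0]],
  [[6.5, -2.2, -12.5], [0, 0, 0]],
  [[10, -3.4, -12.5], [0, 0, 0]],
  [[13.5, -4.6, -12.5], [0, 0, 0]],
  [[17, -5.8, -12.5], [0, 0, 0]],
  [[20.5, -7, -12.5], [0, 0, 0]],
  [[24, -8.1, -12.5], [0, 0, 0]],
])

```text
clock: 14.27
eef_pos: [0.4986, 0.1386, 0.1374]
ee_rot: [180.0, -0.0, 81.4]
contact_force: [0.8, 0.1, -0.3]
grip_width: -0.0001
```

Call:
send_rows([
  [[3.5, -1.2, 0], [0, 0, 0]],
  [[7, -2.4, 0], [0, 0, 0]],
  [[10, -3.4, 0], [0, 0, 0]],
  [[12.3, -4.2, 0], [0, 0, 0]],
  [[13.3, -4.5, 0], [0, 0, 0]],
  [[13.3, -4.5, 0], [0, 0, 0]],
  [[13.3, -4.5, 0], [0, 0, 0]],
  [[13.3, -4.5, 0], [0, 0, 0]],
])

```text
clock: 14.93
eef_pos: [0.4752, 0.274, 0.1371]
ee_rot: [180.0, 0.0, 81.3]
contact_force: [0.6, -0.4, -0.4]
grip_width: -0.0002
```

```bash
python3 w.py w8; python3 go.py .4745 .2752 .019 81.4
```

```text
t 14.98 pos [0.4752 0.2739 0.1372] rot [1.800e+02 2.000e-02 8.131e+01] F [-0.5  0.5 -0.1] w -0.0002
shift cm [ 0.13 -0.09 11.82] turn [ 0.    0.02 -0.09]
```

View pics/w8.png

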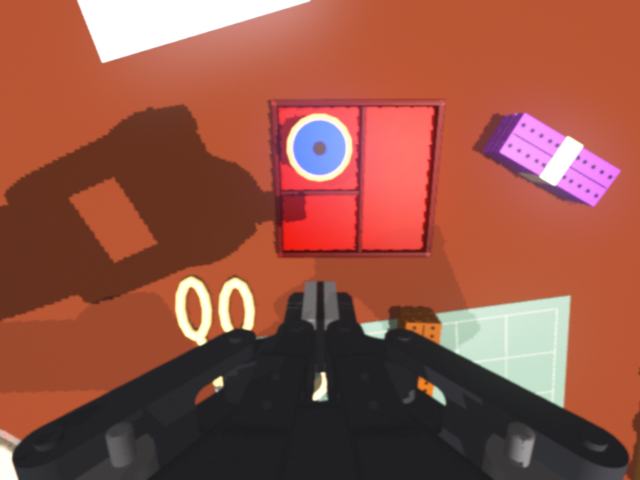

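The gripper is shut and empty, so the jar slipped out. I'll look for it with the top and side cameras.

```bash
python3 - <<'E'
from h import *
for n in ("top","side"):
    f=ctrl.capture(n)["frame"][:,:,::-1]
    if n=="top": f=cv2.resize(f[95:265,110:510],(800,340))
    cv2.imwrite(f"pics/{n}1.png",f)
E
```

```text
(no output)
```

View pics/top1.png

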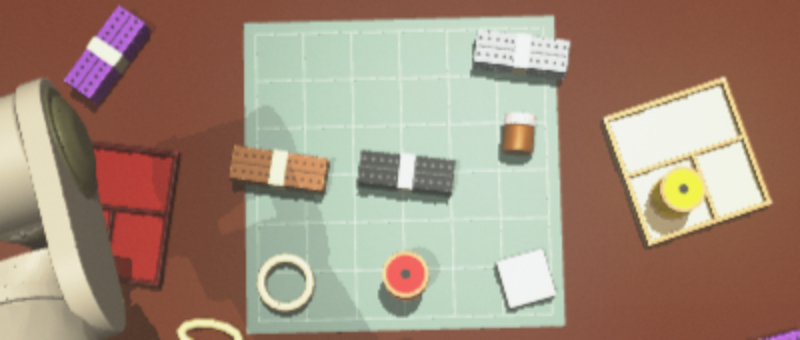

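View pics/side1.png

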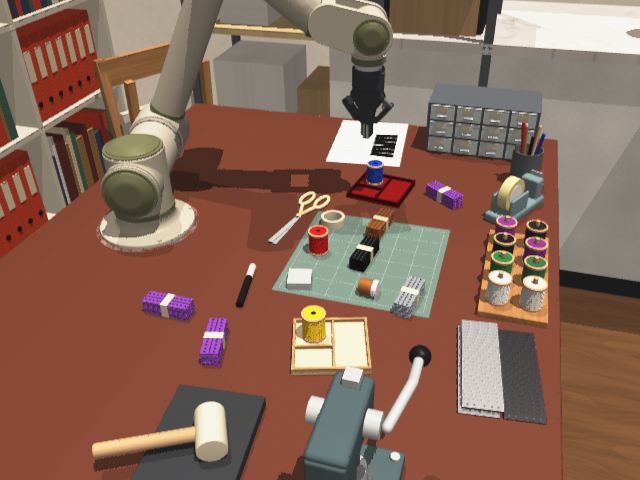

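The jar has tipped over on the mat with its lid towards +x, at crop (518,134), which is about (0.575,-0.113). Everything else is unmoved. 

To recover it:
1. Grip it across its diameter with the jaws along world y.
2. Rotate the tool about the jaw axis to bring the lid up.
3. Release it, then regrip lower and harder.

I'll move above it with yaw 0.

```bash
cat > tilt.py <<'E'
import sys
from h import *
from scipy.spatial.transform import Rotation as Ro
# args: grasp point x y z, psi, tilt(about tool y), g (grasp point behind TCP, m)
def tc(x,y,z,psi,tau,g=.018):
    R1=Ro.from_euler('xyz',[180,0,psi],degrees=True)*Ro.from_euler('y',tau,degrees=True)
    return R1,np.array([x,y,z])+R1.apply([0,0,g])
def rel(R1,p1):
    s=ctrl.state();R0=Ro.from_euler('xyz',s["ee_rot"],degrees=True);p=s["eef_pos"]
    print("t",round(float(s["clock"]),2),"pos",p.round(4),"rot",s["ee_rot"].round(2),"F",s["contact_force"].round(1),"w",round(float(s["grip_width"]),4),"q",s["joint_positions"].round(0))
    print("shift cm",(R0.inv().apply(p1-p)*100).round(2),"turn",(R0.inv()*R1).as_rotvec(degrees=True).round(2))
if __name__=="__main__": rel(*tc(*map(float,sys.argv[1:])))
E
python3 tilt.py .572 -.113 .178 0 0
```

```text
t 15.08 pos [0.4752 0.274  0.1372] rot [1.80e+02 1.00e-02 8.13e+01] F [ 0.   0.1 -0.3] w -0.0002 q [18. 25. 81. -0. 74. 26.]
shift cm [-36.79  15.42  -2.28] turn [1.00e-02 0.00e+00 8.13e+01]
```

Call:
send_rows([
  [[-3, 1, -2], [0, 0, 7]],
  [[-7, 3, -2.3], [0, 0, 14]],
  [[-11, 4.7, -2.3], [0, 0, 21]],
  [[-15, 6.4, -2.3], [0, 0, 28]],
  [[-19, 8, -2.3], [0, 0, 35]],
  [[-23, 9.7, -2.3], [0, 0, 42]],
  [[-27, 11.4, -2.3], [0, 0, 49]],
  [[-31, 13, -2.3], [0, 0, 56]],
  [[-34.5, 14.5, -2.3], [0, 0, 63]],
  [[-36.8, 15.4, -2.3], [0, 0, 70]],
], grip=70)

```text
clock: 15.92
eef_pos: [0.572, -0.1156, 0.1602]
ee_rot: [180.0, -0.0, 10.9]
contact_force: [-0.3, 0.3, -0.0]
grip_width: 0.06
```

```bash
python3 tilt.py .572 -.113 .178 0 0
```

```text
t 15.92 pos [ 0.572  -0.1156  0.1602] rot [ 1.7997e+02 -1.0000e-02  1.0910e+01] F [-0.3  0.3 -0. ] w 0.06 q [-23.  27.  73.  -0.  79.  56.]
shift cm [ 0.05 -0.25  0.02] turn [ 3.000e-02 -1.000e-02  1.091e+01]
```

Call:
send_rows([
  [[0, -0.25, 0], [0, 0, 6]],
  [[0, -0.25, 0], [0, 0, 11]],
  [[0, -0.25, 0], [0, 0, 11]],
  [[0, -0.25, 0], [0, 0, 11]],
])

```text
clock: 16.25
eef_pos: [0.5713, -0.1099, 0.1601]
ee_rot: [180.0, 0.0, 0.5]
contact_force: [-0.2, 0.4, 0.6]
grip_width: 0.0599
```

```bash
python3 w.py w9; python3 tilt.py .572 -.113 .178 0 0
```

```text
t 16.3 pos [ 0.5713 -0.1095  0.1602] rot [180.    -0.     0.54] F [-0.3 -0.4 -0.3] w 0.0598 q [-23.  27.  74.  -0.  79.  67.]
shift cm [0.06 0.35 0.02] turn [ 0.   -0.    0.54]
```

View pics/w9.png

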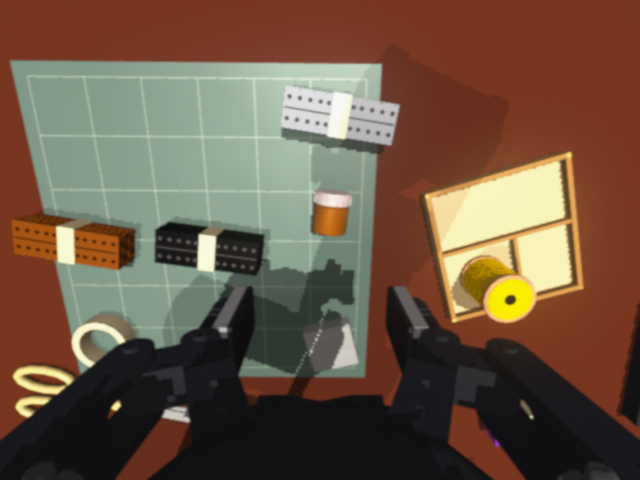

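The jar lies with its lid at (333,199) and its base at (330,234). The silver bundle is at (340,115) and the black at (208,247). I'll compute the jar axis and the bundle poses.

```bash
python3 - <<'E'
from h import *
d=np.load('wc.npz');f=d["frame"];hsv=cv2.cvtColor(f,cv2.COLOR_RGB2HSV)
m=cv2.inRange(hsv[185:245,305:360],(5,130,90),(22,255,255));n,l,s,c=cv2.connectedComponentsWithStats(m);i=1+np.argmax(s[1:,4]);print(s[i]+[305,185,0,0,0],c[i]+[305,185])
for uv in [(332.5,192),(330,235),(312.5,215),(349.5,215),(331,213)]: print(uv,ray(d,uv,.017).round(4))
S,V,H=[hsv[...,k].astype(int) for k in (1,2,0)]
for nm,mk,w in [("silver",(S<22)&(V>110)|(V>225),(275,405,78,150)),("black",(V<75)&(S<80)|((V>150)&(S>25)&(H<30)),(150,268,215,275)),("brown",(H<18)&(S>110),(8,138,208,275))]:
    u0,u1,v0,v1=w; mm=(mk[v0:v1,u0:u1]*255).astype(np.uint8); mm=cv2.morphologyEx(mm,cv2.MORPH_CLOSE,np.ones((5,5)))
    mm=cv2.morphologyEx(mm,cv2.MORPH_OPEN,np.ones((5,5)))
    ct=max(cv2.findContours(mm,0,1)[0],key=cv2.contourArea)
    P=np.array([ray(d,(p[0][0]+u0,p[0][1]+v0),.03)[:2] for p in ct],np.float32); print(nm,cv2.minAreaRect(P))
cv2.imwrite("pics/z9.png",cv2.resize(f[80:285,150:410,::-1],(780,615),interpolation=cv2.INTER_CUBIC))
E
```

```text
[312 205  36  31 909] [329.42794279 220.38393839]
(332.5, 192) [ 0.5974 -0.1213  0.017 ]
(330, 235) [ 0.5563 -0.1197  0.017 ]
(312.5, 215) [ 0.5757 -0.1029  0.017 ]
(349.5, 215) [ 0.576  -0.1376  0.017 ]
(331, 213) [ 0.5777 -0.1203  0.017 ]
silver ((0.6634572148323059, -0.12475794553756714), (0.09533052146434784, 0.03629892319440842), 82.56694793701172)
black ((0.5418229699134827, -0.03303893655538559), (0.04660807549953461, 0.04279623553156853), 82.35135650634766)
brown ((0.5483549237251282, 0.1512790471315384), (0.050766170024871826, 0.07314812391996384), 75.89837646484375)
```

View pics/z9.png

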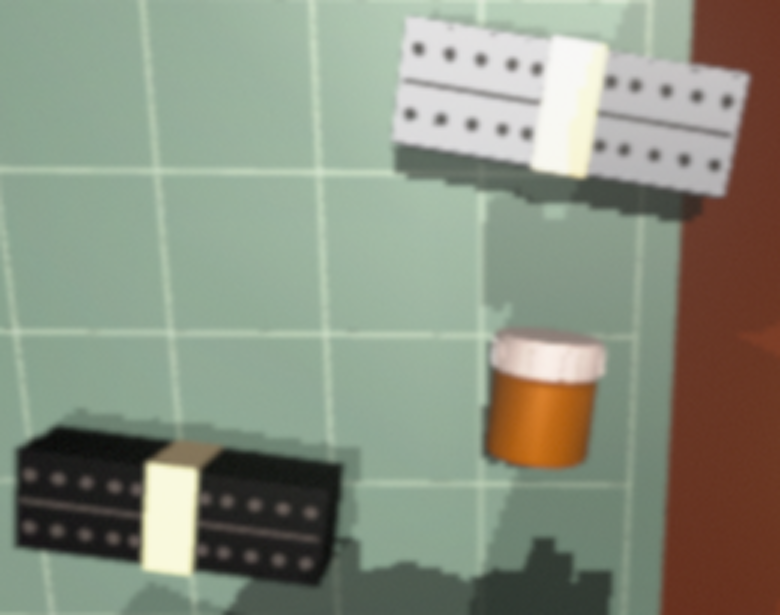

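```bash
python3 - <<'E'
from h import *
c=ctrl.capture("top");f=c["frame"];hsv=cv2.cvtColor(f,cv2.COLOR_RGB2HSV)
w=hsv[148:178,352:386]
m=cv2.inRange(w,(5,110,60),(22,255,255))|cv2.inRange(w,(0,0,205),(180,22,255))
n,l,s,k=cv2.connectedComponentsWithStats(m);i=1+np.argmax(s[1:,4]);print(s[i],k[i]+[352,148])
x0,y0,ww,hh=s[i][:4]; u=352+x0+(ww-1)/2; 
print(ray(c,(u,148+y0),.017),ray(c,(u,148+y0+hh),.017))
cv2.imwrite("pics/jt.png",cv2.resize(f[140:185,340:395,::-1],(660,540),interpolation=cv2.INTER_NEAREST))
E
python3 tilt.py .576 -.118 .024 -2 -15
```

```text
t 16.35 pos [ 0.5714 -0.1094  0.1602] rot [ 1.7999e+02 -1.0000e-02  5.3000e-01] F [0.5 0.6 0.2] w 0.0605 q [-22.  27.  74.  -0.  79.  67.]
shift cm [-1.000e-02  8.500e-01  1.536e+01] turn [  0.34 -15.     2.52]Traceback (most recent call last):
  File "<stdin>", line 5, in <module>
    return _wrapfunc(a, 'argmax', axis=axis, out=out, **kwds)
    return bound(*args, **kwds)
ValueError: attempt to get argmax of an empty sequence
```

The arm hides the jar in the top view now. The earlier top picture gives y ≈ -0.1185, which agrees with the wrist value of -0.120. Approaching with a -15° tilt, standing off first.

```bash
python3 tilt.py .577 -.119 .09 -2 -15;python3 tilt.py .577 -.119 .024 -2 -15
```

```text
t 16.35 pos [ 0.5714 -0.1094  0.1602] rot [ 1.7999e+02 -1.0000e-02  5.3000e-01] F [0.5 0.6 0.2] w 0.0605 q [-22.  27.  74.  -0.  79.  67.]
shift cm [0.09 0.95 8.76] turn [  0.34 -15.     2.52]
t 16.35 pos [ 0.5714 -0.1094  0.1602] rot [ 1.7999e+02 -1.0000e-02  5.3000e-01] F [0.5 0.6 0.2] w 0.0605 q [-22.  27.  74.  -0.  79.  67.]
shift cm [ 0.09  0.95 15.36] turn [  0.34 -15.     2.52]
```

Call:
send_rows([
  [[0.1, 0.5, 3], [0, -7, 1]],
  [[0.1, 0.95, 6], [0, -15, 2.5]],
  [[0.1, 0.95, 8.8], [0, -15, 2.5]],
  [[0.1, 0.95, 11], [0, -15, 2.5]],
  [[0.1, 0.95, 13], [0, -15, 2.5]],
  [[0.1, 0.95, 14.5], [0, -15, 2.5]],
  [[0.1, 0.95, 15.1], [0, -15, 2.5]],
  [[0.1, 0.95, 15.3], [0, -15, 2.5]],
  [[0.1, 0.95, 15.3], [0, -15, 2.5]],
])

```text
clock: 17.1
eef_pos: [0.5727, -0.1187, 0.0074]
ee_rot: [179.7, 15.0, -2.1]
contact_force: [0.4, 0.0, 0.3]
grip_width: 0.0598
```

```bash
python3 w.py w10;  python3 tilt.py .577 -.119 .024 -2 -15
```

```text
t 17.15 pos [ 0.573  -0.1189  0.008 ] rot [179.64  14.92  -2.12] F [1.5 0.2 1.2] w 0.0599 q [-21.  44.  71.  -5.  79.  73.]
shift cm [-0.03 -0.    0.15] turn [ 0.33 -0.08 -0.12]
```

View pics/w10.png

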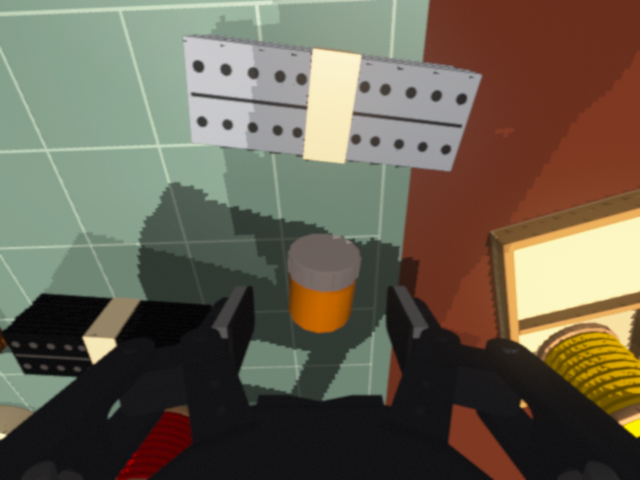

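The jar is centred between the fingers at (322,285), with its lid facing the camera side as planned. Gripping.

Call:
send_rows([
  [[0, 0, 0.1], [0, 0, 0]],
  [[0, 0, 0.1], [0, 0, 0]],
  [[0, 0, 0.1], [0, 0, 0]],
  [[0, 0, 0.1], [0, 0, 0]],
  [[0, 0, 0.1], [0, 0, 0]],
  [[0, 0, 0.1], [0, 0, 0]],
  [[0, 0, 0.1], [0, 0, 0]],
  [[0, 0, 0.1], [0, 0, 0]],
], grip=0, newtons=50)

```text
clock: 17.82
eef_pos: [0.575, -0.1201, 0.0119]
ee_rot: [179.4, 14.5, -2.2]
contact_force: [-0.5, 0.8, 35.4]
grip_width: -0.0002
```

Call:
send_rows([
  [[0, 0, -1], [0, 0, 0]],
  [[0, 0, -2.5], [0, 0, 0]],
  [[0, 0, -4], [0, 0, 0]],
  [[0, 0, -5], [0, 0, 0]],
  [[0, 0, -5], [0, 0, 0]],
])

```text
clock: 18.23
eef_pos: [0.5866, -0.1193, 0.0565]
ee_rot: [179.6, 14.8, -2.2]
contact_force: [-0.0, -0.6, -0.5]
grip_width: -0.0005
```

```bash
python3 w.py w11;  python3 tilt.py .577 -.119 .08 -2 50;python3 - <<'E'
from h import *
f=ctrl.capture("side")["frame"][:,:,::-1]
cv2.imwrite("pics/s2.png",cv2.resize(f[180:330,270:470],(800,600),interpolation=cv2.INTER_CUBIC))
E
```

```text
t 18.28 pos [ 0.5857 -0.1191  0.0551] rot [179.63  14.89  -2.16] F [ 1.2 -0.  -0.1] w 0.0002 q [-20.  42.  66.  -5.  86.  73.]
shift cm [ 0.15  0.03 -1.41] turn [3.800e-01 6.489e+01 5.000e-02]
```

View pics/s2.png

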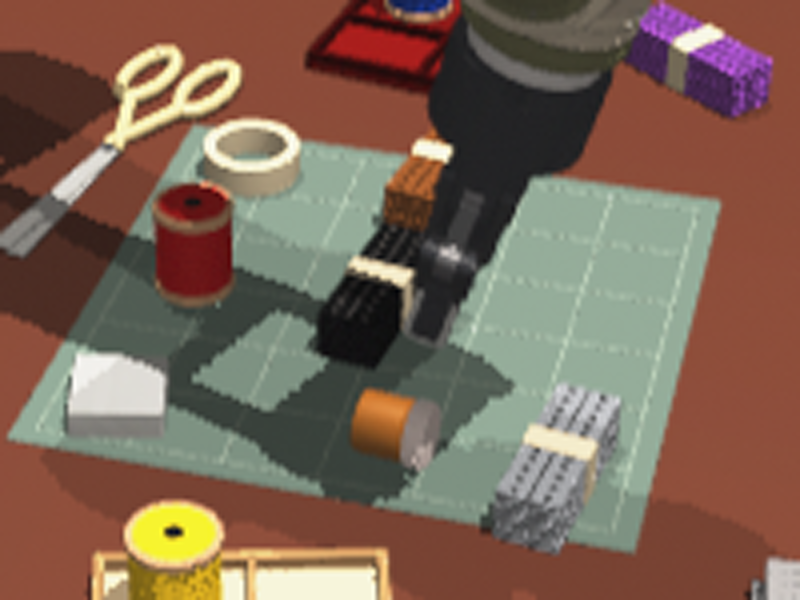

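The gripper shut above the jar with 35 N upward, and the jar hasn't moved at crop (395,428). The fingertips may be higher than I assumed, so I'll project the reported TCP into the side view and compare it with the visible tip at side pixel (377,264).

```bash
python3 - <<'E'
from h import *
c=ctrl.capture("side")
p=ctrl.state()["eef_pos"];print(p,proj(c,p))
for z in (.017,.034): print(proj(c,(.577,-.119,z)))
w=np.load('wc.npz')
cv2.imwrite("pics/w11z.png",cv2.resize(w["frame"][180:400,180:460,::-1],(763,600)))
E
```

```text
[ 0.58472696 -0.11880143  0.05368994] [372.14556215 273.22680583]
[367.8899501  287.16629196]
[368.09492286 280.4995107 ]
```

View pics/w11.png

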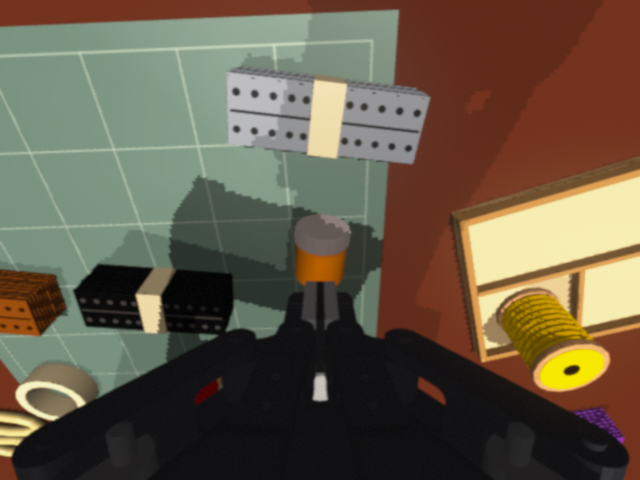

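The visible tip lies about 20 mm or more behind the reported TCP along the tool. That explains the slip, since I was gripping only the top few mm. I'll measure the offset by touching shut fingers gently to bare mat at about (0.60,-0.045).

```bash
python3 go.py .605 -.04 .03 -2
```

```text
t 18.38 pos [ 0.5847 -0.1188  0.0537] rot [179.69  15.07  -2.15] F [-0.1  0.2 -1.2] w 0.0
shift cm [ 2.29 -7.96  1.79] turn [ 0.29 15.07 -0.11]
```

Call:
send_rows([
  [[0.5, -2, -3], [0, 7, 0]],
  [[1.5, -5, -3], [0, 15, 0]],
  [[2.3, -8, -3], [0, 15, 0]],
  [[2.3, -8, -1], [0, 15, 0]],
  [[2.3, -8, 0.5], [0, 15, 0]],
  [[2.3, -8, 1.3], [0, 15, 0]],
  [[2.3, -8, 1.8], [0, 15, 0]],
  [[2.3, -8, 1.8], [0, 15, 0]],
])

```text
clock: 19.05
eef_pos: [0.605, -0.04, 0.0295]
ee_rot: [179.7, 0.1, -2.1]
contact_force: [0.5, -0.4, -0.2]
grip_width: 0.0002
```

Call:
send_rows([
  [[0, 0, 0.5], [0, 0, 0]],
  [[0, 0, 1], [0, 0, 0]],
  [[0, 0, 1.5], [0, 0, 0]],
  [[0, 0, 1.8], [0, 0, 0]],
  [[0, 0, 2], [0, 0, 0]],
  [[0, 0, 2], [0, 0, 0]],
])

```text
clock: 19.55
eef_pos: [0.6055, -0.0399, 0.0102]
ee_rot: [179.7, 0.0, -2.1]
contact_force: [1.6, 0.8, 0.1]
grip_width: 0.0
```

```bash
python3 go.py .605 -.04 -.01 -2;python3 - <<'E'
from h import *
c=ctrl.capture("side");f=c["frame"][:,:,::-1]
print(proj(c,ctrl.state()["eef_pos"]))
cv2.imwrite("pics/s3.png",cv2.resize(f[180:330,270:470],(800,600),interpolation=cv2.INTER_CUBIC))
E
```

```text
t 19.55 pos [ 0.6055 -0.0399  0.0102] rot [ 1.7968e+02  3.0000e-02 -2.0800e+00] F [1.6 0.8 0.1] w 0.0
shift cm [-0.05 -0.    2.02] turn [ 0.32  0.03 -0.08]
[389.78624698 269.66552254]
```

View pics/s3.png

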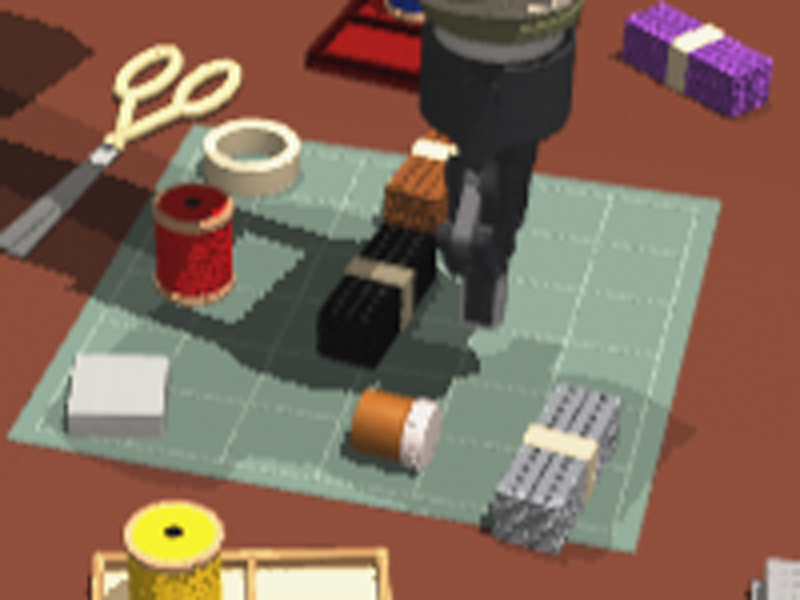

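At TCP z = 0.010 there's no contact, and the tip shows at crop (485,326), about 8 px (21 mm) above the projected TCP. Continuing slowly.

Call:
send_rows([
  [[0, 0, 0.3], [0, 0, 0]],
  [[0, 0, 0.6], [0, 0, 0]],
  [[0, 0, 0.9], [0, 0, 0]],
  [[0, 0, 1.2], [0, 0, 0]],
  [[0, 0, 1.4], [0, 0, 0]],
  [[0, 0, 1.4], [0, 0, 0]],
])

```text
clock: 20.1
eef_pos: [0.6054, -0.0399, -0.0039]
ee_rot: [179.7, 0.1, -2.1]
contact_force: [-0.2, 0.3, -0.5]
grip_width: -0.0002
```

Call:
send_rows([
  [[0, 0, 0.2], [0, 0, 0]],
  [[0, 0, 0.3], [0, 0, 0]],
  [[0, 0, 0.4], [0, 0, 0]],
  [[0, 0, 0.4], [0, 0, 0]],
])

```text
clock: 20.43
eef_pos: [0.6056, -0.04, -0.0075]
ee_rot: [179.7, 0.0, -2.1]
contact_force: [0.7, 0.1, -0.0]
grip_width: 0.0
```

Call:
send_rows([
  [[0, 0, 0.2], [0, 0, 0]],
  [[0, 0, 0.3], [0, 0, 0]],
  [[0, 0, 0.4], [0, 0, 0]],
  [[0, 0, 0.4], [0, 0, 0]],
])

```text
clock: 20.77
eef_pos: [0.6056, -0.0401, -0.0116]
ee_rot: [179.7, 0.0, -2.1]
contact_force: [-1.2, 0.1, -0.3]
grip_width: 0.0005
```

Call:
send_rows([
  [[0, 0, 0.2], [0, 0, 0]],
  [[0, 0, 0.3], [0, 0, 0]],
  [[0, 0, 0.3], [0, 0, 0]],
])

```text
clock: 21.02
eef_pos: [0.6055, -0.04, -0.0146]
ee_rot: [179.7, 0.0, -2.1]
contact_force: [0.1, -0.1, -0.1]
grip_width: -0.0
```

Call:
send_rows([
  [[0, 0, 0.2], [0, 0, 0]],
  [[0, 0, 0.3], [0, 0, 0]],
  [[0, 0, 0.3], [0, 0, 0]],
])

```text
clock: 21.27
eef_pos: [0.6055, -0.0401, -0.0176]
ee_rot: [179.7, 0.0, -2.1]
contact_force: [1.2, -0.5, -0.1]
grip_width: 0.0002
```

Call:
send_rows([
  [[0, 0, 0.2], [0, 0, 0]],
  [[0, 0, 0.3], [0, 0, 0]],
  [[0, 0, 0.3], [0, 0, 0]],
])

```text
clock: 21.52
eef_pos: [0.6056, -0.0401, -0.0206]
ee_rot: [179.7, 0.0, -2.1]
contact_force: [0.2, 0.9, -0.5]
grip_width: -0.0004
```

Call:
send_rows([
  [[0, 0, 0.1], [0, 0, 0]],
  [[0, 0, 0.2], [0, 0, 0]],
  [[0, 0, 0.2], [0, 0, 0]],
])

```text
clock: 21.77
eef_pos: [0.6056, -0.0401, -0.0225]
ee_rot: [179.7, 0.0, -2.1]
contact_force: [-0.3, -0.0, 0.1]
grip_width: 0.0002
```

```bash
python3 - <<'E'
from h import *
c=ctrl.capture("side");f=c["frame"][:,:,::-1]
s=ctrl.state();print(proj(c,s["eef_pos"]),s["contact_force"],s["eef_pos"])
cv2.imwrite("pics/s4.png",cv2.resize(f[210:310,320:450],(780,600),interpolation=cv2.INTER_CUBIC))
E
```

```text
[389.06986793 282.04196842] [-0.81645341  0.6015559   0.64291882] [ 0.60562887 -0.04010218 -0.02245138]
```

View pics/s4.png

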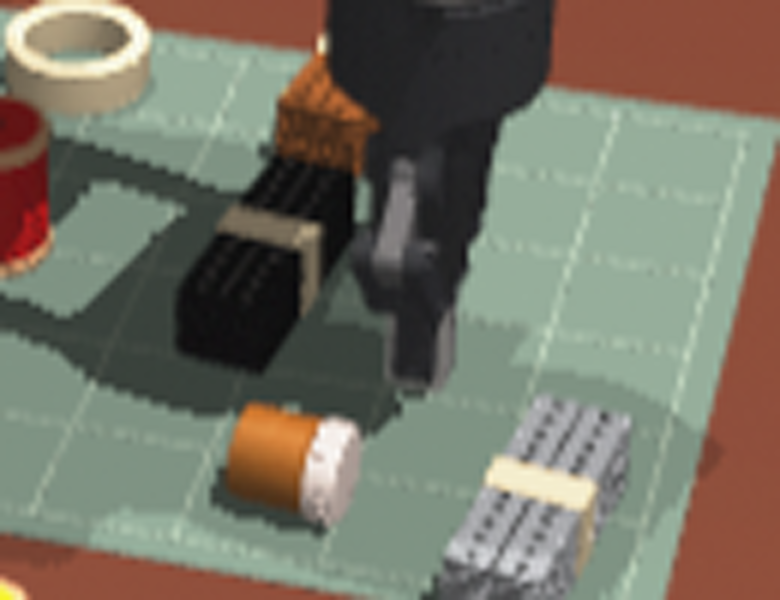

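The tip is at (389,275) and z=0 there projects to about v=273, so it's about to touch. Continuing in 1 mm steps.

Call:
send_rows([
  [[0, 0, 0.1], [0, 0, 0]],
  [[0, 0, 0.1], [0, 0, 0]],
])

```text
clock: 21.98
eef_pos: [0.6058, -0.0402, -0.0231]
ee_rot: [179.7, -0.0, -2.1]
contact_force: [-0.9, -0.4, 2.8]
grip_width: -0.0001
```

Call:
send_rows([
  [[0, 0, 0.1], [0, 0, 0]],
  [[0, 0, 0.1], [0, 0, 0]],
])

```text
clock: 22.15
eef_pos: [0.6058, -0.0401, -0.0232]
ee_rot: [179.7, -0.1, -2.1]
contact_force: [-2.8, 1.3, 10.4]
grip_width: -0.0001
```

Call:
send_rows([
  [[0, 0, 0.1], [0, 0, 0]],
  [[0, 0, 0.1], [0, 0, 0]],
])

```text
clock: 22.32
eef_pos: [0.6059, -0.0401, -0.0232]
ee_rot: [179.6, -0.1, -2.1]
contact_force: [-6.4, 0.8, 19.3]
grip_width: -0.0001
```

Contact is at TCP z = -0.023, so the shut tips sit 23 mm behind the reported TCP, and I'll use that from here. Lifting and going back to the jar with the corrected offset.

Call:
send_rows([
  [[0, 0, -2], [0, 0, 0]],
  [[0, 0, -5], [0, 0, 0]],
  [[0, 0, -8], [0, 0, 0]],
  [[0, 0, -8], [0, 0, 0]],
], grip=70)

```text
clock: 22.65
eef_pos: [0.6084, -0.0402, 0.0603]
ee_rot: [179.6, -0.5, -2.1]
contact_force: [-0.1, -0.6, 0.6]
grip_width: 0.0485
```

```bash
sed -i 's/g=.018/g=.035/' tilt.py; python3 tilt.py .577 -.119 .018 -3 -15
```

```text
t 22.65 pos [ 0.6084 -0.0402  0.0603] rot [179.55  -0.55  -2.06] F [-0.1 -0.6  0.6] w 0.0485 q [-15.  35.  77.  -0.  67.  77.]
shift cm [-3.84  7.91  7.64] turn [  0.56 -15.55   0.87]
```

Call:
send_rows([
  [[-1.3, 2.6, -1], [0, -7, 0.3]],
  [[-2.6, 5.3, -1], [0, -15, 0.8]],
  [[-3.6, 7.9, 0], [0, -15, 0.8]],
  [[-3.6, 7.9, 2], [0, -15, 0.8]],
  [[-3.6, 7.9, 3], [0, -15, 0.8]],
  [[-3.6, 7.9, 3], [0, -15, 0.8]],
  [[-3.6, 7.9, 3], [0, -15, 0.8]],
])

```text
clock: 23.23
eef_pos: [0.5668, -0.1168, 0.0249]
ee_rot: [179.6, 15.0, -2.9]
contact_force: [-0.9, 0.5, -0.1]
grip_width: 0.0597
```

```bash
python3 w.py w12; python3 tilt.py .577 -.119 .018 -3 -15
```

```text
t 23.28 pos [ 0.5672 -0.1168  0.0256] rot [179.55  14.96  -2.92] F [ 0.5 -0.4 -0.1] w 0.0597 q [-21.  42.  71.  -5.  81.  73.]
shift cm [1.15 0.13 3.98] turn [ 0.47 -0.04  0.07]
```

View pics/w12.png

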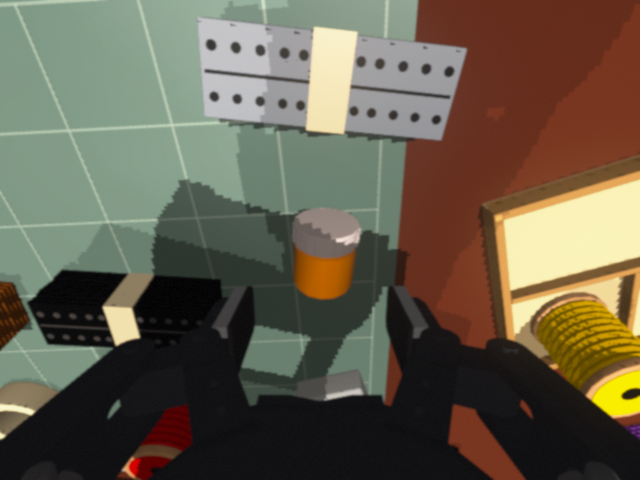

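Call:
send_rows([
  [[0.5, 0.1, 1.5], [0, 0, 0]],
  [[0.9, 0.1, 2.8], [0, 0, 0]],
  [[1.1, 0.1, 3.6], [0, 0, 0]],
  [[1.1, 0.1, 3.9], [0, 0, 0]],
  [[1.1, 0.1, 3.9], [0, 0, 0]],
])

```text
clock: 23.7
eef_pos: [0.5672, -0.1184, -0.0153]
ee_rot: [179.6, 15.0, -2.9]
contact_force: [-0.4, 1.0, 0.2]
grip_width: 0.0599
```

Call:
send_rows([
  [[0, 0, 0], [0, 0, 0]],
  [[0, 0, 0], [0, 0, 0]],
  [[0, 0, 0], [0, 0, 0]],
  [[0, 0, 0], [0, 0, 0]],
  [[0, 0, 0], [0, 0, 0]],
  [[0, 0, 0], [0, 0, 0]],
  [[0, 0, 0], [0, 0, 0]],
], grip=0, newtons=50)

```text
clock: 24.28
eef_pos: [0.5679, -0.119, -0.0142]
ee_rot: [179.5, 14.9, -3.0]
contact_force: [0.5, 0.6, 6.3]
grip_width: 0.0325
```

Call:
send_rows([
  [[-0.5, 0, -2], [0, 0, 0]],
  [[-1, 0, -4], [0, 0, 0]],
  [[-1.6, 0, -6], [0, 0, 0]],
  [[-1.6, 0, -6], [0, 0, 0]],
])

```text
clock: 24.62
eef_pos: [0.5692, -0.119, 0.0507]
ee_rot: [179.4, 14.6, -3.0]
contact_force: [-0.2, 0.4, -0.2]
grip_width: 0.0323
```

```bash
python3 w.py w13; python3 tilt.py .577 -.119 .08 -3 50;python3 tilt.py .577 -.119 .034 -3 50
```

```text
t 24.67 pos [ 0.5684 -0.1187  0.0486] rot [179.48  14.75  -3.  ] F [-0.1 -0.8 -2. ] w 0.0328 q [-21.  40.  70.  -5.  83.  73.]
shift cm [ 3.2   0.   -1.76] turn [ 0.47 64.75  0.3 ]
t 24.67 pos [ 0.5684 -0.1187  0.0486] rot [179.48  14.75  -3.  ] F [-0.1 -0.8 -2. ] w 0.0328 q [-21.  40.  70.  -5.  83.  73.]
shift cm [ 4.37 -0.04  2.69] turn [ 0.47 64.75  0.3 ]
```

View pics/w13.png

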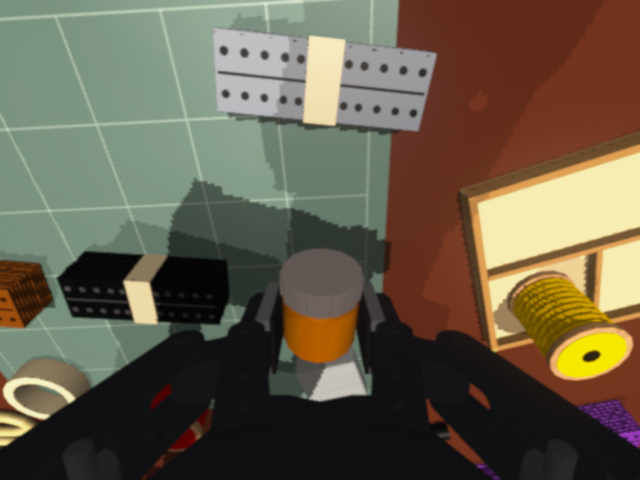

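The jar is held at (321,305). Rotating it upright at height.

Call:
send_rows([
  [[0.3, 0, -1.5], [0, 7, 0]],
  [[0.6, 0, -2.5], [0, 14, 0]],
  [[1, 0, -3], [0, 21, 0]],
  [[1.3, 0, -3], [0, 28, 0]],
  [[1.7, 0, -3], [0, 35, 0]],
  [[2, 0, -2.5], [0, 42, 0]],
  [[2.4, 0, -2], [0, 49, 0]],
  [[2.7, 0, -1.8], [0, 56, 0]],
  [[3, 0, -1.8], [0, 63, 0]],
  [[3.2, 0, -1.8], [0, 69, 0]],
])

```text
clock: 25.5
eef_pos: [0.6025, -0.1092, 0.0576]
ee_rot: [-177.8, -38.2, -2.1]
contact_force: [0.9, -0.1, -0.8]
grip_width: 0.0326
```

```bash
python3 tilt.py .577 -.119 .034 -3 55;python3 - <<'E'
from h import *
c=ctrl.capture("side");f=c["frame"][:,:,::-1]
cv2.imwrite("pics/s5.png",cv2.resize(f[180:330,270:470],(800,600),interpolation=cv2.INTER_CUBIC))
E
```

```text
t 25.5 pos [ 0.6025 -0.1092  0.0576] rot [-177.83  -38.22   -2.14] F [ 0.9 -0.1 -0.8] w 0.0326 q [-30.  29. 107.  63.  21.   6.]
shift cm [-2.43  1.26  3.61] turn [-2.78 16.79  0.27]
```

View pics/s5.png

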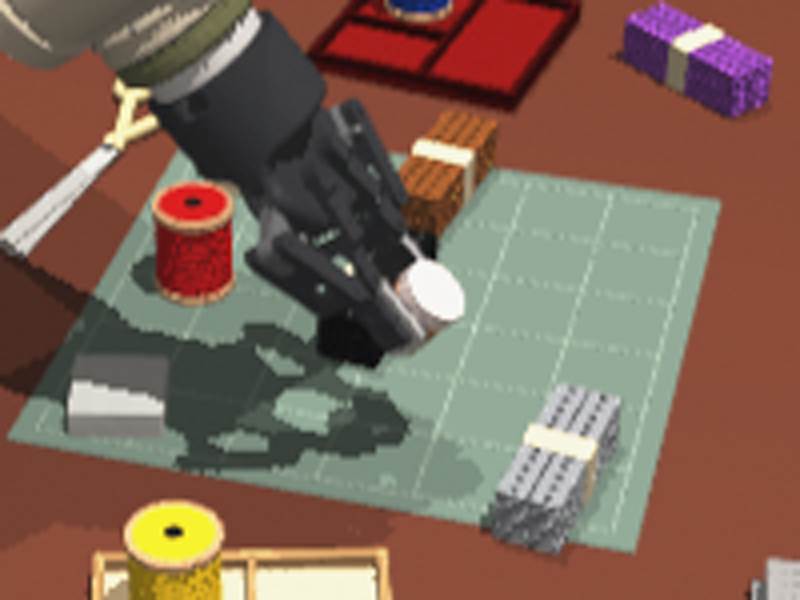

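It's tilted 38° with the lid coming up, but joint 5 is nearing its limit because the tilt plane is off the arm plane. I'll yaw into the arm plane (about -22°) and finish the tilt.

```bash
python3 tilt.py .577 -.119 .08 -22 52
```

```text
t 25.55 pos [ 0.6022 -0.1088  0.0569] rot [-177.76  -38.31   -2.1 ] F [-0.7  0.2 -1.7] w 0.0324 q [-30.  29. 107.  63.  21.   5.]
shift cm [ 0.19  2.05 -0.13] turn [-16.36  13.84  13.81]
```

Call:
send_rows([
  [[0, 0.5, -0.5], [-4, 3.5, 3.5]],
  [[0.1, 1, -0.5], [-8, 7, 7]],
  [[0.1, 1.5, -0.5], [-12, 10, 10]],
  [[0.2, 2, -0.1], [-16, 13.8, 13.8]],
  [[0.2, 2, -0.1], [-16.4, 13.8, 13.8]],
  [[0.2, 2, -0.1], [-16.4, 13.8, 13.8]],
  [[0.2, 2, -0.1], [-16.4, 13.8, 13.8]],
  [[0.2, 2, -0.1], [-16.4, 13.8, 13.8]],
])

```text
clock: 26.22
eef_pos: [0.61, -0.1216, 0.0634]
ee_rot: [-178.0, -49.9, -16.8]
contact_force: [0.6, 0.1, -0.5]
grip_width: 0.0326
```

```bash
python3 tilt.py .577 -.119 .034 -22 52;python3 - <<'E'
from h import *
c=ctrl.capture("side");f=c["frame"][:,:,::-1]
cv2.imwrite("pics/s6.png",cv2.resize(f[180:330,270:470],(800,600),interpolation=cv2.INTER_CUBIC))
E
```

```text
t 26.22 pos [ 0.61   -0.1216  0.0634] rot [-177.97  -49.86  -16.77] F [ 0.6  0.1 -0.5] w 0.0326 q [-27.  31. 114. 146.  17. -64.]
shift cm [-4.21  1.06  2.87] turn [-6.09  2.19  3.26]
```

View pics/s6.png

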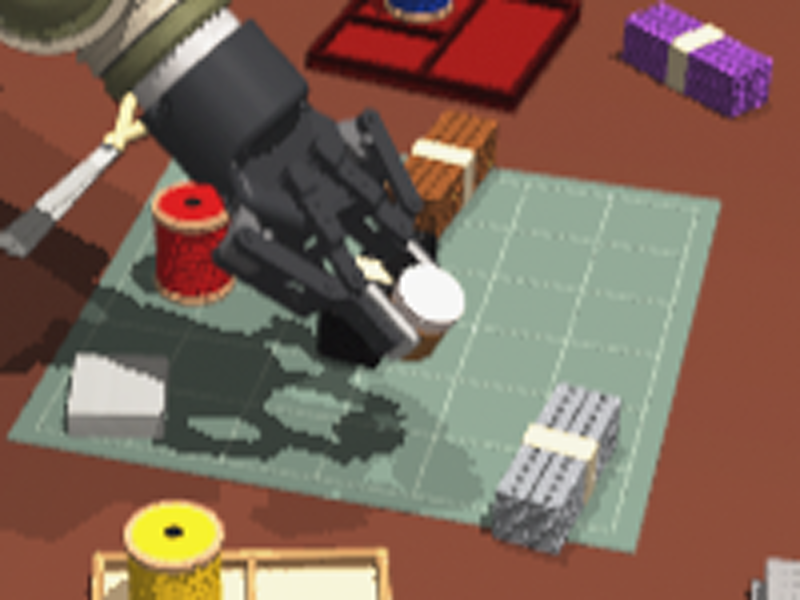

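The lid is up, with the jar leaning about 25° from upright, inside its tip-over angle of about 42°. I'll shift 2 cm away from the black bundle and lower straight down.

```bash
cat > ws.py <<'E'
import sys
from h import *
from scipy.spatial.transform import Rotation as Ro
s=ctrl.state();R=Ro.from_euler('xyz',s["ee_rot"],degrees=True)
print(round(float(s["clock"]),2),s["eef_pos"].round(4),s["ee_rot"].round(1),s["contact_force"].round(1),s["joint_positions"].round(0))
v=np.array(list(map(float,sys.argv[1:4])));print((R.inv().apply(v)*100).round(2))
E
python3 ws.py 0 -.02 0; python3 ws.py 0 -.02 -.055;python3 ws.py 0 0 -.003
```

```text
26.27 [ 0.6095 -0.1214  0.0629] [-177.8  -49.9  -17.2] [-1.   0.3 -2.3] [-26.  31. 115. 147.  17. -65.]
[0.38 1.93 0.38]
26.27 [ 0.6095 -0.1214  0.0629] [-177.8  -49.9  -17.2] [-1.   0.3 -2.3] [-26.  31. 115. 147.  17. -65.]
[-3.82  2.06  3.92]
26.27 [ 0.6095 -0.1214  0.0629] [-177.8  -49.9  -17.2] [-1.   0.3 -2.3] [-26.  31. 115. 147.  17. -65.]
[-0.23  0.01  0.19]
```

Call:
send_rows([
  [[0.2, 1, 0.2], [0, 0, 0]],
  [[0.4, 1.95, 0.4], [0, 0, 0]],
  [[-0.8, 2, 1.4], [0, 0, 0]],
  [[-2, 2, 2.4], [0, 0, 0]],
  [[-3, 2, 3.2], [0, 0, 0]],
  [[-3.5, 2.05, 3.6], [0, 0, 0]],
  [[-3.8, 2.05, 3.9], [0, 0, 0]],
  [[-3.8, 2.05, 3.9], [0, 0, 0]],
  [[-3.8, 2.05, 3.9], [0, 0, 0]],
])

```text
clock: 27.02
eef_pos: [0.6108, -0.1415, 0.0097]
ee_rot: [-178.0, -49.9, -16.6]
contact_force: [-0.6, 1.0, 0.5]
grip_width: 0.0322
```

```bash
python3 ws.py 0 0 -.003;python3 - <<'E'
from h import *
c=ctrl.capture("side");f=c["frame"][:,:,::-1]
cv2.imwrite("pics/s7.png",cv2.resize(f[210:330,300:460],(800,600),interpolation=cv2.INTER_CUBIC))
E
```

```text
27.02 [ 0.6108 -0.1415  0.0097] [-178.   -49.9  -16.6] [-0.6  1.   0.5] [-29.  38. 116. 152.  26. -73.]
[-0.23  0.01  0.19]
```

View pics/s7.png

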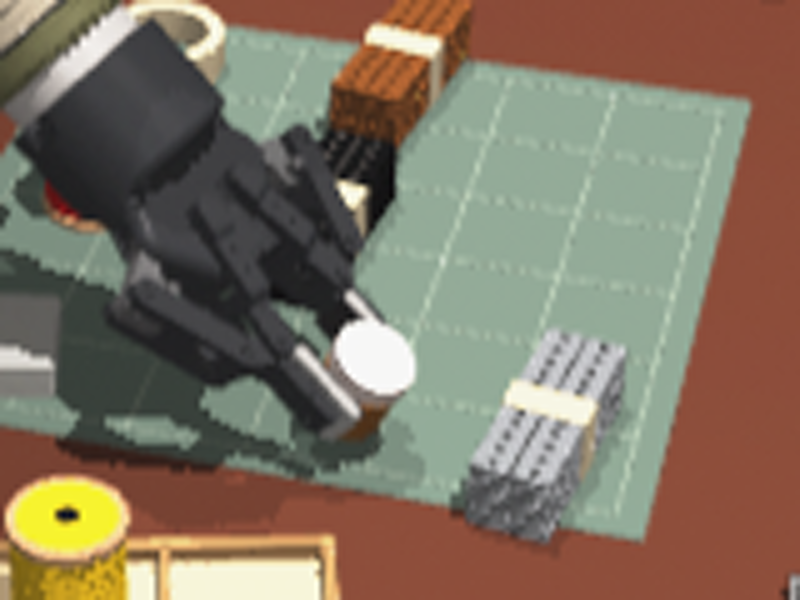

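Still about 7 mm clear, and joint 5 has room again. I'll tilt a bit more (to 60°) while lowering.

```bash
python3 tilt.py .584 -.134 .027 -17 60
```

```text
t 27.07 pos [ 0.6108 -0.1416  0.01  ] rot [-178.01  -49.97  -16.61] F [ 0.  -0.2 -0.8] w 0.0322 q [-29.  38. 116. 152.  26. -73.]
shift cm [0.12 0.06 0.22] turn [-2.3  10.03  0.05]
```

Call:
send_rows([
  [[0, 0, 0], [-1, 4, 0]],
  [[0.1, 0, 0.1], [-2, 8, 0]],
  [[0.1, 0, 0.2], [-2, 10, 0]],
  [[0.1, 0, 0.2], [-2, 10, 0]],
  [[0.1, 0, 0.2], [-2, 10, 0]],
])

```text
clock: 27.48
eef_pos: [0.6128, -0.1421, 0.009]
ee_rot: [-179.7, -59.9, -17.0]
contact_force: [-0.5, 0.0, -0.8]
grip_width: 0.0323
```

```bash
python3 ws.py 0 0 -.003
```

```text
27.48 [ 0.6128 -0.1421  0.009 ] [-179.7  -59.9  -17. ] [-0.5  0.  -0.8] [-28.  44. 120. 165.  45. -85.]
[-0.26  0.    0.15]
```

Call:
send_rows([
  [[-0.13, 0, 0.08], [0, 0, 0]],
  [[-0.26, 0, 0.15], [0, 0, 0]],
  [[-0.26, 0, 0.15], [0, 0, 0]],
])

```text
clock: 27.73
eef_pos: [0.6129, -0.1425, 0.0064]
ee_rot: [-179.8, -60.0, -16.9]
contact_force: [-0.6, 0.6, -0.2]
grip_width: 0.0323
```

Call:
send_rows([
  [[-0.1, 0, 0.05], [0, 0, 0]],
  [[-0.17, 0, 0.1], [0, 0, 0]],
  [[-0.17, 0, 0.1], [0, 0, 0]],
])

```text
clock: 27.98
eef_pos: [0.6128, -0.1423, 0.0042]
ee_rot: [-179.8, -60.0, -17.0]
contact_force: [-0.4, 0.6, 1.1]
grip_width: 0.0325
```

```bash
python3 ws.py 0 0 -.003;python3 - <<'E'
from h import *
c=ctrl.capture("side");f=c["frame"][:,:,::-1]
cv2.imwrite("pics/s8.png",cv2.resize(f[210:330,300:460],(800,600),interpolation=cv2.INTER_CUBIC))
E
```

```text
27.98 [ 0.6128 -0.1423  0.0042] [-179.8  -60.   -17. ] [-0.4  0.6  1.1] [-28.  45. 120. 166.  46. -86.]
[-0.26  0.    0.15]
```

View pics/s8.png

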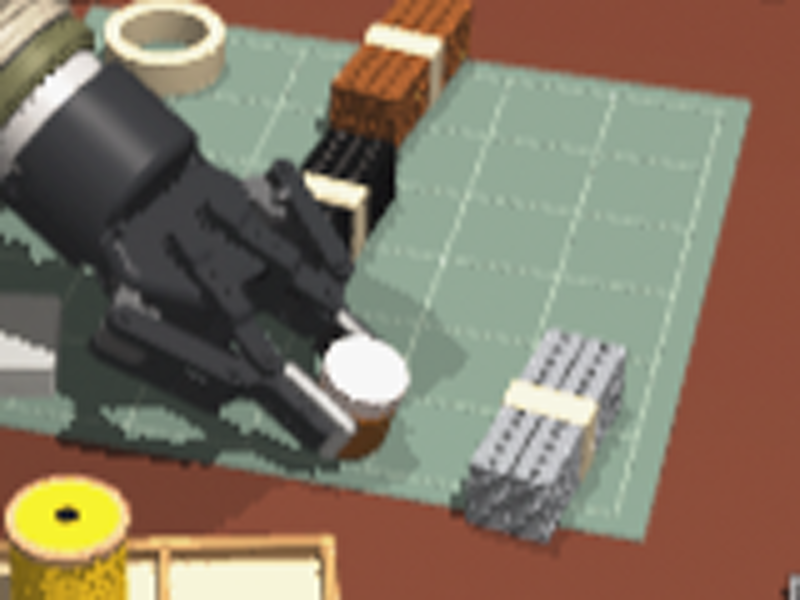

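The jar is nearly upright and about on the mat. A final 2 mm, then release.

Call:
send_rows([
  [[-0.1, 0, 0.05], [0, 0, 0]],
  [[-0.17, 0, 0.1], [0, 0, 0]],
  [[-0.17, 0, 0.1], [0, 0, 0]],
])

```text
clock: 28.28
eef_pos: [0.6131, -0.1424, 0.0037]
ee_rot: [-179.8, -60.2, -17.0]
contact_force: [-4.9, 2.3, 11.8]
grip_width: 0.0326
```

Call:
send_rows([
  [[0, 0, 0], [0, 0, 0]],
  [[0, 0, 0], [0, 0, 0]],
  [[0, 0, 0], [0, 0, 0]],
  [[0, 0, 0], [0, 0, 0]],
  [[0, 0, 0], [0, 0, 0]],
  [[0, 0, 0], [0, 0, 0]],
], grip=60)

```text
clock: 28.78
eef_pos: [0.6126, -0.1423, 0.0019]
ee_rot: [-179.8, -59.9, -17.0]
contact_force: [0.3, 0.4, 0.3]
grip_width: 0.0515
```

```bash
python3 ws.py -.05 .01 .06;python3 - <<'E'
from h import *
c=ctrl.capture("side");f=c["frame"][:,:,::-1]
cv2.imwrite("pics/s9.png",cv2.resize(f[210:330,300:460],(800,600),interpolation=cv2.INTER_CUBIC))
E
```

```text
28.78 [ 0.6126 -0.1423  0.0019] [-179.8  -59.9  -17. ] [0.3 0.4 0.3] [-28.  45. 120. 166.  46. -86.]
[ 2.65  0.47 -7.4 ]
```

View pics/s9.png

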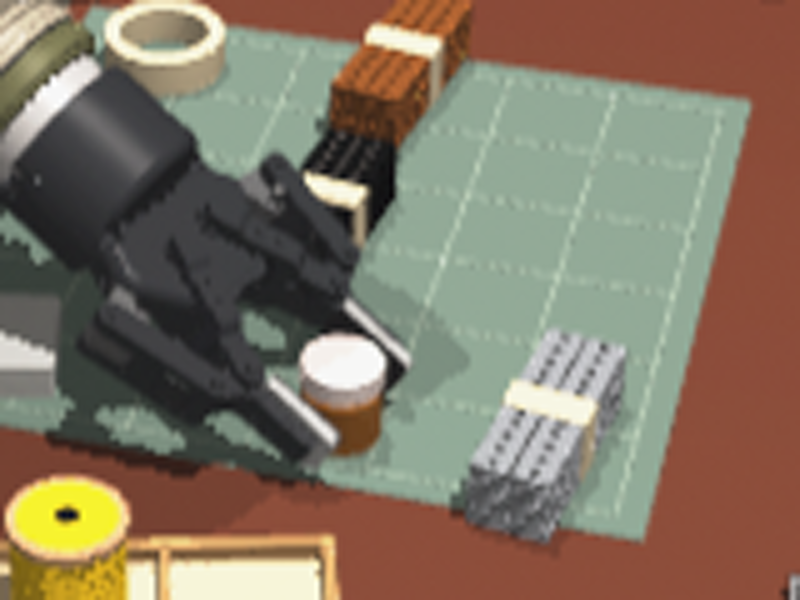

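The jar stands upright at crop (342,395). Retracting along the tool, then up.

Call:
send_rows([
  [[0, 0, -1.5], [0, 0, 0]],
  [[0, 0, -3], [0, 0, 0]],
  [[0, 0, -4.5], [0, 0, 0]],
  [[1.7, 0, -6], [0, 0, 0]],
  [[4, 0, -7.5], [0, 0, 0]],
  [[7, 0, -9], [0, 0, 0]],
  [[10, 0, -10.5], [0, 0, 0]],
  [[12, 0, -12], [0, 0, 0]],
  [[12, 0, -12], [0, 0, 0]],
])

```text
clock: 29.58
eef_pos: [0.5714, -0.1301, 0.1717]
ee_rot: [180.0, -60.4, -16.7]
contact_force: [-0.2, -0.8, 0.7]
grip_width: 0.0514
```

```bash
python3 go.py .57 -.05 .16 -17;python3 - <<'E'
from h import *
c=ctrl.capture("side");f=c["frame"][:,:,::-1]
cv2.imwrite("pics/s10.png",f)
E
```

```text
t 29.58 pos [ 0.5714 -0.1301  0.1717] rot [179.99 -60.45 -16.73] F [-0.2 -0.8  0.7] w 0.0514
shift cm [-2.22 -7.63 -1.55] turn [ -0.13 -60.45   0.24]
```

View pics/s10.png

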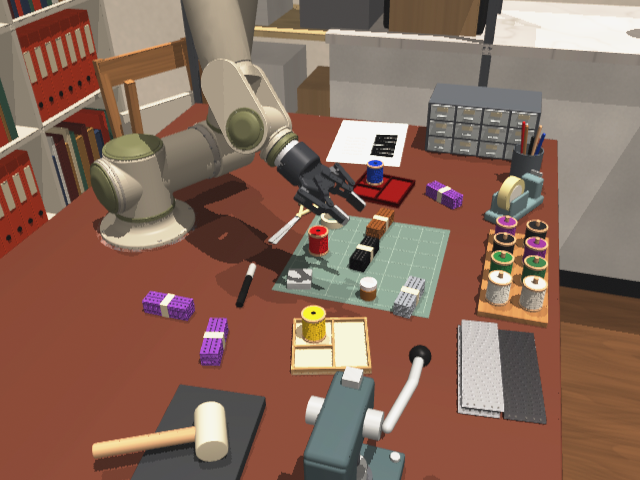

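The jar stands at (369,288) and nothing else has moved. Untilting to vertical.

Call:
send_rows([
  [[1, 0, -0.5], [0, -6, 0]],
  [[2, 0, -1], [0, -12, 0]],
  [[2.6, 0, -1.5], [0, -18, 0]],
  [[2.6, 0, -1.5], [0, -24, 0]],
  [[2.6, 0, -1.5], [0, -30, 0]],
  [[2.6, 0, -1.5], [0, -36, 0]],
  [[2.6, 0, -1.5], [0, -42, 0]],
  [[2.6, 0, -1.5], [0, -48, 0]],
  [[2.6, 0, -1.5], [0, -54, 0]],
  [[2.6, 0, -1.5], [0, -60.4, 0]],
], grip=100)

```text
clock: 30.47
eef_pos: [0.5751, -0.1208, 0.1935]
ee_rot: [-172.1, -42.4, -15.6]
contact_force: [1.8, 0.4, 0.1]
grip_width: 0.0854
```

```bash
python3 go.py .57 -.13 .16 -17; python3 ws.py 0 0 0
```

```text
t 30.47 pos [ 0.5751 -0.1208  0.1935] rot [-172.08  -42.42  -15.55] F [1.8 0.4 0.1] w 0.0854
shift cm [-2.44  1.33  2.15] turn [ -8.09 -42.26   4.31]
30.47 [ 0.5751 -0.1208  0.1935] [-172.1  -42.4  -15.6] [1.8 0.4 0.1] [-33.  13. 105.  42.  30.  39.]
[0. 0. 0.]
```

Call:
send_rows([
  [[-2, 1, 0], [-1, -5, 0.5]],
  [[-2, 1, 0], [-2, -11, 1]],
  [[-2, 1, 0], [-3, -17, 2]],
  [[-2, 1, 0], [-4.5, -23, 2.5]],
  [[-2, 1, 0], [-6, -29, 3]],
  [[-2, 1, 0], [-7, -35, 3.5]],
  [[-2, 1, 0], [-8, -42, 4.3]],
  [[-2, 1, 0], [-8, -42.3, 4.3]],
  [[-2, 1, 0], [-8, -42.3, 4.3]],
])

```text
clock: 31.22
eef_pos: [0.5609, -0.1265, 0.1789]
ee_rot: [-179.9, -0.2, -16.9]
contact_force: [-0.1, -1.2, -0.7]
grip_width: 0.0853
```

```bash
python3 w.py w14; python3 go.py .58 -.14 .13 81.4; python3 ws.py 0 0 0
python3 - <<'E'
from h import *
f=ctrl.capture("side")
import numpy as np
hsv=cv2.cvtColor(f["frame"],cv2.COLOR_RGB2HSV)
m=cv2.inRange(hsv[265:310,350:390],(0,0,190),(180,40,255));n,l,s,c=cv2.connectedComponentsWithStats(m);i=1+np.argmax(s[1:,4]);print(s[i],c[i]+[350,265],ray(f,c[i]+[350,265],.036))
E
```

```text
t 31.27 pos [ 0.5602 -0.1265  0.1794] rot [-179.89   -0.32  -16.89] F [0.5 1.2 0.3] w 0.0851
shift cm [2.26 0.72 4.95] turn [  0.19  -0.33 -98.28]
31.27 [ 0.5602 -0.1265  0.1794] [-179.9   -0.3  -16.9] [0.5 1.2 0.3] [-25.  25.  73.   0.  81.  82.]
[0. 0. 0.]
[ 10  11  17  12 157] [368.17197452 281.61146497] [ 0.57856827 -0.12505191  0.036     ]
```

View pics/w14.png

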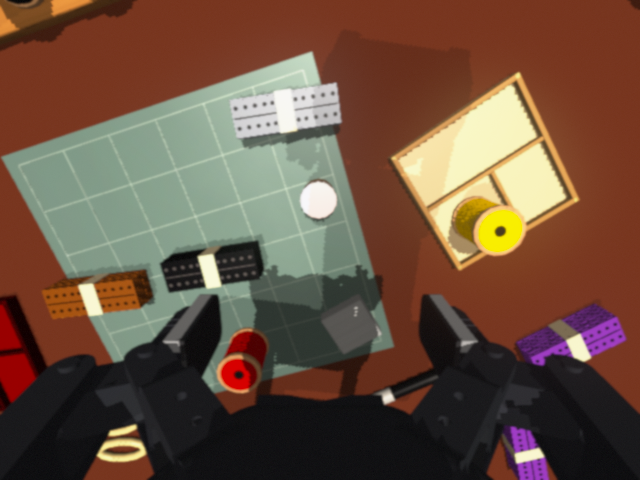

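The lid shows as a full disc at (319,200), so the jar is upright.

```bash
python3 - <<'E'
from h import *
d=np.load('wc.npz');print(ray(d,(318.8,200),.038))
E
python3 go.py .58 -.131 .11 81.4
```

```text
[ 0.57999218 -0.13090792  0.038     ]
t 31.32 pos [ 0.5598 -0.1266  0.1801] rot [-179.91   -0.36  -16.92] F [-0.1 -0.5 -0.2] w 0.0854
shift cm [ 2.02 -0.15  7.02] turn [  0.24  -0.34 -98.32]
```

Call:
send_rows([
  [[0.5, 0, 1], [0, 0, -7]],
  [[1, 0, 2], [0, 0, -14]],
  [[1.5, 0, 3], [0, 0, -21]],
  [[2, 0, 4], [0, 0, -28]],
  [[2, 0, 4], [0, 0, -35]],
  [[2, 0, 4], [0, 0, -42]],
  [[2, 0, 4], [0, 0, -49]],
  [[2, 0, 4], [0, 0, -56]],
  [[2, 0, 4], [0, 0, -63]],
  [[2, 0, 4], [0, 0, -70]],
])

```text
clock: 32.15
eef_pos: [0.5789, -0.1327, 0.1417]
ee_rot: [179.6, -0.2, 53.4]
contact_force: [-0.8, -0.3, 1.0]
grip_width: 0.0855
```

Call:
send_rows([
  [[0, 0, 0], [0, 0, -7]],
  [[0, 0, 0], [0, 0, -14]],
  [[0, 0, 0], [0, 0, -21]],
  [[0, 0, 0], [0, 0, -28]],
  [[0, 0, 0], [0, 0, -28.3]],
  [[0, 0, 0], [0, 0, -28.3]],
])

```text
clock: 32.65
eef_pos: [0.5793, -0.1329, 0.1418]
ee_rot: [179.5, 0.0, 81.1]
contact_force: [0.8, 0.2, -0.6]
grip_width: 0.0857
```

```bash
python3 w.py w15; python3 go.py .58 -.130 -.016 81.4;python3 - <<'E'
from h import *
d=np.load('wc.npz');print(proj(d,(.58,-.1305,.038)))
f=d["frame"][140:320,230:410,::-1];cv2.imwrite("pics/w15z.png",cv2.resize(f,(540,540)))
E
```

```text
t 32.7 pos [ 0.5794 -0.1329  0.1418] rot [1.7953e+02 4.0000e-02 8.1110e+01] F [ 0.  -0.1 -0.8] w 0.0853
shift cm [ 0.31 -0.12 15.78] turn [ 0.47  0.04 -0.29]
[318.84365971 227.04915186]
```

View pics/w15.png

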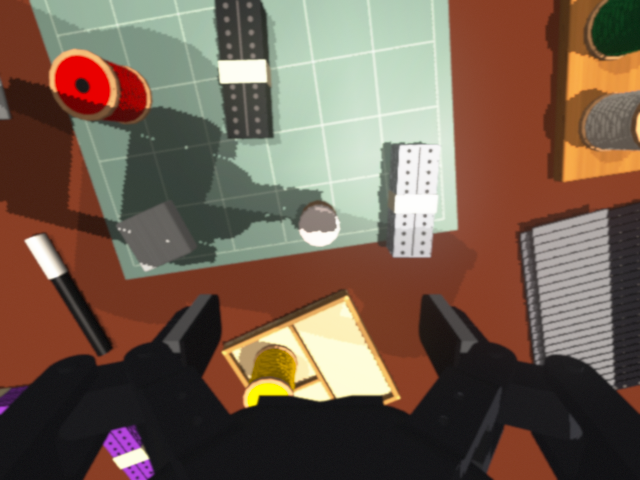

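Lid centre is at (319,225), so y ≈ -0.129. Descending with the corrected offset (tips about 9 mm above the bench) at 75% opening, to stay clear of the silver bundle.

Call:
send_rows([
  [[0.3, -0.1, 3.5], [0.5, 0, -0.3]],
  [[0.4, -0.1, 7], [0.5, 0, -0.3]],
  [[0.4, -0.1, 10.5], [0.5, 0, -0.3]],
  [[0.4, -0.1, 13], [0.5, 0, -0.3]],
  [[0.4, -0.1, 15], [0.5, 0, -0.3]],
  [[0.4, -0.1, 15.8], [0.5, 0, -0.3]],
  [[0.4, -0.1, 15.8], [0.5, 0, -0.3]],
], grip=75)

```text
clock: 33.28
eef_pos: [0.5798, -0.129, -0.0177]
ee_rot: [-179.8, 0.0, 81.5]
contact_force: [-0.7, -0.2, -0.0]
grip_width: 0.0644
```

Call:
send_rows([
  [[0, 0, 0], [0, 0, 0]],
  [[0, 0, 0], [0, 0, 0]],
  [[0, 0, 0], [0, 0, 0]],
  [[0, 0, 0], [0, 0, 0]],
  [[0, 0, 0], [0, 0, 0]],
  [[0, 0, 0], [0, 0, 0]],
  [[0, 0, 0], [0, 0, 0]],
], grip=0, newtons=50)

```text
clock: 33.87
eef_pos: [0.5817, -0.1297, -0.0144]
ee_rot: [179.9, 0.1, 81.6]
contact_force: [-0.8, -0.8, 7.0]
grip_width: 0.0326
```

```bash
python3 go.py .4745 .2752 .12 81.4
```

```text
t 33.87 pos [ 0.5817 -0.1297 -0.0144] rot [1.7987e+02 1.2000e-01 8.1610e+01] F [-0.8 -0.8  7. ] w 0.0326
shift cm [ 38.46 -16.48 -13.56] turn [0.13 0.12 0.21]
```

Call:
send_rows([
  [[0, 0, -2], [0, 0, 0]],
  [[0, 0, -5], [0, 0, 0]],
  [[0, 0, -9], [0, 0, 0]],
  [[3, -1.3, -12], [0, 0, 0]],
  [[6.5, -2.8, -13.5], [0, 0, 0]],
  [[10, -4.3, -13.5], [0, 0, 0]],
  [[13.5, -5.8, -13.5], [0, 0, 0]],
  [[17, -7.3, -13.5], [0, 0, 0]],
  [[20.5, -8.8, -13.5], [0, 0, 0]],
  [[24, -10.3, -13.5], [0, 0, 0]],
])

```text
clock: 34.7
eef_pos: [0.5133, 0.1249, 0.1194]
ee_rot: [180.0, 0.1, 81.6]
contact_force: [1.0, -0.1, -1.1]
grip_width: 0.0328
```

Call:
send_rows([
  [[3.5, -1.5, 0], [0, 0, 0]],
  [[7, -3, 0], [0, 0, 0]],
  [[10, -4.3, 0], [0, 0, 0]],
  [[13, -5.6, 0], [0, 0, 0]],
  [[14.4, -6.2, 0], [0, 0, 0]],
  [[14.4, -6.2, 0], [0, 0, 0]],
  [[14.4, -6.2, 0], [0, 0, 0]],
])

```text
clock: 35.28
eef_pos: [0.4734, 0.2752, 0.1189]
ee_rot: [-180.0, 0.1, 81.7]
contact_force: [-0.5, -0.8, -0.1]
grip_width: 0.0327
```

```bash
python3 w.py w16; python3 go.py .4745 .2745 -.008 81.4
```

```text
t 35.33 pos [0.4737 0.2744 0.1189] rot [-1.7999e+02  7.0000e-02  8.1640e+01] F [ 0.1 -0.2  0.1] w 0.0326
shift cm [ 0.03  0.08 12.68] turn [-0.01  0.07  0.24]
```

View pics/w16.png

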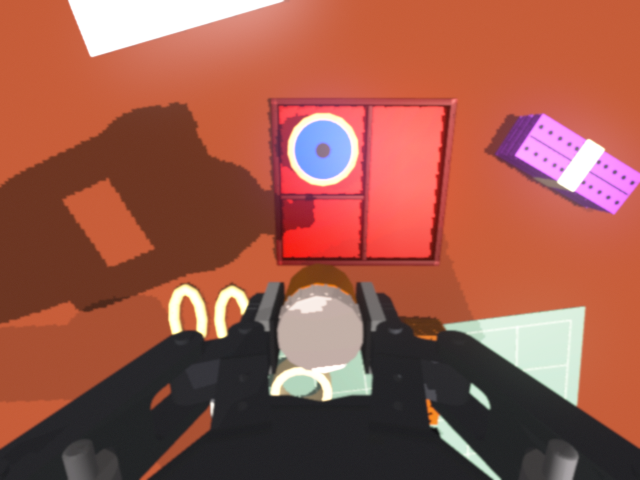

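The jar is held upright and the tray is squared up below it. Lowering into the narrow bay.

Call:
send_rows([
  [[0, 0.1, 3], [0, 0, 0]],
  [[0, 0.1, 6], [0, 0, 0]],
  [[0, 0.1, 9], [0, 0, 0]],
  [[0, 0.1, 11], [0, 0, 0]],
  [[0, 0.1, 12], [0, 0, 0]],
  [[0, 0.1, 12.4], [0, 0, 0]],
  [[0, 0.1, 12.6], [0, 0, 0]],
  [[0, 0.1, 12.8], [0, 0, 0]],
  [[0, 0.1, 12.8], [0, 0, 0]],
])

```text
clock: 36.08
eef_pos: [0.4754, 0.2745, -0.0083]
ee_rot: [179.9, 0.0, 81.6]
contact_force: [-0.3, 0.2, -0.3]
grip_width: 0.0329
```

Call:
send_rows([
  [[0, 0, 0.1], [0, 0, 0]],
  [[0, 0, 0.2], [0, 0, 0]],
  [[0, 0, 0.2], [0, 0, 0]],
])

```text
clock: 36.33
eef_pos: [0.4754, 0.2746, -0.0085]
ee_rot: [179.8, -0.0, 81.6]
contact_force: [-4.7, -3.5, 20.1]
grip_width: 0.0328
```

Call:
send_rows([
  [[0, 0, -0.1], [0, 0, 0]],
  [[0, 0, -0.1], [0, 0, 0]],
  [[0, 0, -0.1], [0, 0, 0]],
  [[0, 0, -0.1], [0, 0, 0]],
  [[0, 0, -0.1], [0, 0, 0]],
  [[0, 0, -1], [0, 0, 0]],
  [[0, 0, -3], [0, 0, 0]],
  [[0, 0, -7], [0, 0, 0]],
  [[0, 0, -11], [0, 0, 0]],
  [[0, 0, -13], [0, 0, 0]],
], grip=60)

```text
clock: 37.17
eef_pos: [0.4758, 0.2751, 0.1235]
ee_rot: [179.7, -0.1, 81.6]
contact_force: [-0.1, -0.2, 0.5]
grip_width: 0.0512
```

```bash
python3 w.py w17; python3 go.py .6635 -.1248 .12 82.6
```

```text
t 37.22 pos [0.477  0.2755 0.1258] rot [179.5   -0.2   81.65] F [ 2.4 -0.1  3.7] w 0.0515
shift cm [-36.9   24.27   0.66] turn [ 0.5  -0.19 -0.96]
```

View pics/w17.png

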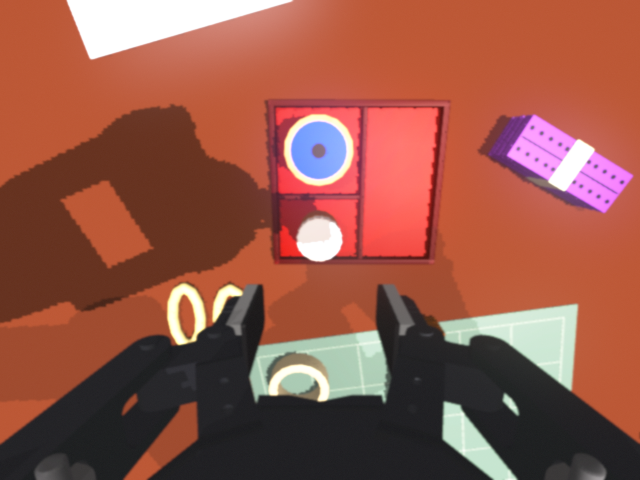

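The jar stands in the narrow bay at (320,238). Next, the silver bundle.

```bash
python3 - <<'E'
from h import *
d=np.load('wc.npz')
th=np.radians(-8.6);R=np.array([[np.cos(th),-np.sin(th)],[np.sin(th),np.cos(th)]])
for uv,z in [((320,238),.044),((319.5,150),.06)]: p=ray(d,uv,z);print(p,R.T@(p[:2]-[.5105,.3058]))
E
```

```text
[0.47669776 0.27519876 0.044     ] [-0.02884621 -0.0353118 ]
[0.48577085 0.3395843  0.06      ] [-0.02950306  0.02970656]
```

Call:
send_rows([
  [[-3.5, 2.3, -1], [0, 0, -0.5]],
  [[-7, 4.6, -1], [0, 0, -1]],
  [[-10.5, 6.9, -1], [0, 0, -1]],
  [[-14, 9.2, -1], [0, 0, -1]],
  [[-17.5, 11.5, -1], [0, 0, -1]],
  [[-21, 13.8, -1], [0, 0, -1]],
  [[-24.5, 16.1, -1], [0, 0, -1]],
  [[-28, 18.4, -1], [0, 0, -1]],
  [[-31.5, 20.7, -1], [0, 0, -1]],
  [[-34, 22.4, -1], [0, 0, -1]],
])

```text
clock: 38.05
eef_pos: [0.6473, -0.0974, 0.1288]
ee_rot: [-179.9, 0.1, 82.5]
contact_force: [0.3, 0.3, -0.2]
grip_width: 0.0513
```

```bash
python3 go.py .6635 -.1248 .12 82.6
```

```text
t 38.05 pos [ 0.6473 -0.0974  0.1288] rot [-1.7995e+02  9.0000e-02  8.2550e+01] F [ 0.3  0.3 -0.2] w 0.0513
shift cm [-2.5   1.96  0.88] turn [-0.05  0.09 -0.05]
```

Jar (-29,-35) mm and blue spool (-30,30) mm in the red frame; both are within tolerance.

Call:
send_rows([
  [[-1.5, 1.2, 0.9], [0, 0, 0]],
  [[-2.5, 1.95, 0.9], [0, 0, 0]],
  [[-2.5, 1.95, 0.9], [0, 0, 0]],
  [[-2.5, 1.95, 0.9], [0, 0, 0]],
  [[-2.5, 1.95, 0.9], [0, 0, 0]],
], grip=85)

```text
clock: 38.47
eef_pos: [0.6625, -0.1207, 0.1201]
ee_rot: [-179.9, 0.1, 82.7]
contact_force: [0.2, 0.6, 0.0]
grip_width: 0.0727
```

```bash
python3 w.py w18; python3 go.py .6635 -.1248 -.015 82.6
python3 - <<'E'
from h import *
d=np.load('wc.npz')
th=np.radians(-7.4);R=np.array([[np.cos(th),-np.sin(th)],[np.sin(th),np.cos(th)]])
f=d["frame"][:,:,::-1].copy()
for l in [(-.017,-.048),(.017,-.048),(.017,.048),(-.017,.048)]:
    u=proj(d,[*(np.array([.6635,-.1248])+R@l),.03]); cv2.circle(f,tuple(int(x) for x in u),2,(0,255,0),-1)
cv2.imwrite("pics/w18.png",f)
E
```

```text
t 38.52 pos [ 0.6625 -0.1205  0.1202] rot [-1.7995e+02  6.0000e-02  8.2690e+01] F [-0.1 -0.2 -0. ] w 0.0723
shift cm [-0.4   0.16 13.52] turn [-0.05  0.06  0.09]
```

View pics/w18.png

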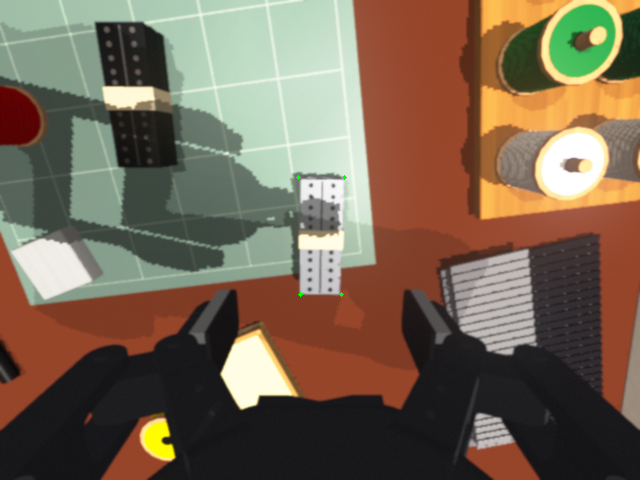

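The projected corners sit exactly on the silver bundle, centred at (321,236). Descending and gripping.

Call:
send_rows([
  [[-0.4, 0.15, 3.5], [0, 0, 0]],
  [[-0.4, 0.15, 7], [0, 0, 0]],
  [[-0.4, 0.15, 10], [0, 0, 0]],
  [[-0.4, 0.15, 12], [0, 0, 0]],
  [[-0.4, 0.15, 13.2], [0, 0, 0]],
  [[-0.4, 0.15, 13.5], [0, 0, 0]],
  [[-0.4, 0.15, 13.5], [0, 0, 0]],
])

```text
clock: 39.1
eef_pos: [0.6638, -0.1254, -0.015]
ee_rot: [-179.9, 0.1, 82.7]
contact_force: [-0.5, -0.1, 0.2]
grip_width: 0.0726
```

Call:
send_rows([
  [[0, 0, 0], [0, 0, 0]],
  [[0, 0, 0], [0, 0, 0]],
  [[0, 0, 0], [0, 0, 0]],
  [[0, 0, 0], [0, 0, 0]],
  [[0, 0, 0], [0, 0, 0]],
  [[0, 0, 0], [0, 0, 0]],
  [[0, 0, 0], [0, 0, 0]],
  [[0, 0, 0], [0, 0, 0]],
], grip=0, newtons=70)

```text
clock: 39.77
eef_pos: [0.6644, -0.1262, -0.0137]
ee_rot: [179.9, 0.1, 82.6]
contact_force: [-0.2, 1.3, 6.3]
grip_width: 0.0327
```

```bash
python3 go.py .5461 .3004 .12 81.4
```

```text
t 39.77 pos [ 0.6644 -0.1262 -0.0137] rot [1.7991e+02 1.0000e-01 8.2630e+01] F [-0.2  1.3  6.3] w 0.0327
shift cm [ 40.77 -17.18 -13.47] turn [0.09 0.1  1.23]
```

Call:
send_rows([
  [[0, 0, -1.5], [0, 0, 0]],
  [[0, 0, -4], [0, 0, 0]],
  [[0, 0, -7.5], [0, 0, 0]],
  [[2, -0.8, -11], [0, 0, 0]],
  [[5, -2.1, -13.4], [0, 0, 0]],
  [[8, -3.4, -13.4], [0, 0, 0]],
  [[11, -4.6, -13.4], [0, 0, 0]],
  [[14, -5.9, -13.4], [0, 0, 0]],
  [[17, -7.2, -13.4], [0, 0, 0]],
  [[20, -8.4, -13.4], [0, 0, 0]],
])

```text
clock: 40.6
eef_pos: [0.6052, 0.0847, 0.1187]
ee_rot: [-179.9, 0.1, 82.6]
contact_force: [1.8, 0.3, -2.5]
grip_width: 0.0327
```

Call:
send_rows([
  [[3.5, -1.5, 0], [0, 0, 0.5]],
  [[7, -2.9, 0], [0, 0, 1.2]],
  [[10.5, -4.4, 0], [0, 0, 1.2]],
  [[14, -5.9, 0], [0, 0, 1.2]],
  [[17, -7.2, 0], [0, 0, 1.2]],
  [[19.5, -8.2, 0], [0, 0, 1.2]],
  [[20.6, -8.7, 0], [0, 0, 1.2]],
  [[20.7, -8.8, 0], [0, 0, 1.2]],
  [[20.7, -8.8, 0], [0, 0, 1.2]],
])

```text
clock: 41.35
eef_pos: [0.5452, 0.2998, 0.1183]
ee_rot: [-179.9, 0.1, 81.5]
contact_force: [0.2, -0.5, -2.0]
grip_width: 0.0324
```

```bash
python3 w.py w19; python3 go.py .5461 .3004 -.008 81.4
```

```text
t 41.4 pos [0.5456 0.299  0.1183] rot [-1.7994e+02  1.0000e-01  8.1410e+01] F [ 0.   0.8 -2. ] w 0.0322
shift cm [ 0.16  0.04 12.63] turn [-0.06  0.1   0.01]
```

View pics/w19.png

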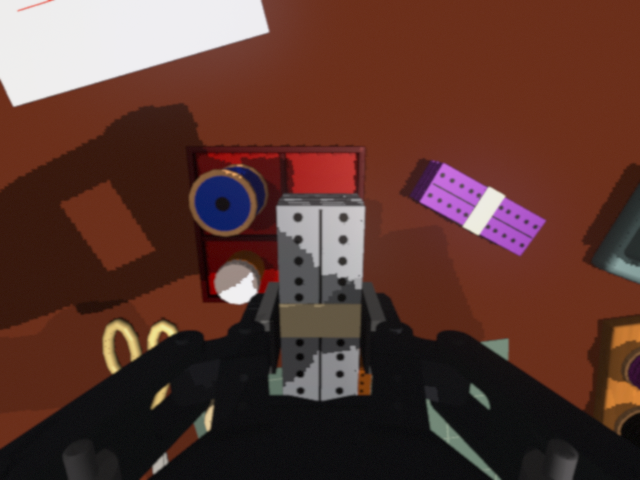

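The bundle is held square to the tray. Lowering into the long bay.

Call:
send_rows([
  [[0.1, 0.1, 3], [0, 0, 0]],
  [[0.1, 0.1, 6], [0, 0, 0]],
  [[0.1, 0.1, 9], [0, 0, 0]],
  [[0.1, 0.1, 11], [0, 0, 0]],
  [[0.1, 0.1, 12], [0, 0, 0]],
  [[0.1, 0.1, 12.3], [0, 0, 0]],
  [[0.1, 0.1, 12.6], [0, 0, 0]],
  [[0.1, 0.1, 12.6], [0, 0, 0]],
])

```text
clock: 42.07
eef_pos: [0.5473, 0.3003, -0.0068]
ee_rot: [180.0, 0.0, 81.4]
contact_force: [-0.1, -0.3, -1.7]
grip_width: 0.0327
```

Call:
send_rows([
  [[0, 0, 0.1], [0, 0, 0]],
  [[0, 0, 0.1], [0, 0, 0]],
])

```text
clock: 42.23
eef_pos: [0.547, 0.3007, -0.0076]
ee_rot: [180.0, 0.0, 81.4]
contact_force: [1.0, 0.3, -2.4]
grip_width: 0.0326
```

Call:
send_rows([
  [[0, 0, 0.1], [0, 0, 0]],
  [[0, 0, 0.1], [0, 0, 0]],
])

```text
clock: 42.4
eef_pos: [0.547, 0.3007, -0.0077]
ee_rot: [179.9, 0.0, 81.4]
contact_force: [-2.1, -2.0, 6.7]
grip_width: 0.0325
```

Call:
send_rows([
  [[0, 0, 0.1], [0, 0, 0]],
  [[0, 0, 0.1], [0, 0, 0]],
])

```text
clock: 42.57
eef_pos: [0.5471, 0.3007, -0.0077]
ee_rot: [179.9, 0.0, 81.4]
contact_force: [-5.7, -3.5, 15.6]
grip_width: 0.0325
```

On the floor. Releasing with limited opening and lifting.

Call:
send_rows([
  [[0, 0, -0.15], [0, 0, 0]],
  [[0, 0, -0.15], [0, 0, 0]],
  [[0, 0, -0.15], [0, 0, 0]],
  [[0, 0, -0.15], [0, 0, 0]],
  [[0, 0, -0.3], [0, 0, 0]],
  [[0, 0, -1], [0, 0, 0]],
  [[0, 0, -3], [0, 0, 0]],
  [[0, 0, -7], [0, 0, 0]],
  [[0, 0, -11], [0, 0, 0]],
  [[0, 0, -13], [0, 0, 0]],
], grip=55)

```text
clock: 43.4
eef_pos: [0.5479, 0.3012, 0.1248]
ee_rot: [179.7, -0.1, 81.4]
contact_force: [0.7, 0.1, 0.5]
grip_width: 0.047
```

```bash
python3 w.py w20; python3 go.py .537 -.001 .13 83
```

```text
t 43.45 pos [0.5491 0.3016 0.1274] rot [179.47  -0.22  81.44] F [1.7 0.2 3.3] w 0.0468
shift cm [-30.11   3.32  -0.35] turn [ 0.53 -0.21 -1.56]
```

View pics/w20.png

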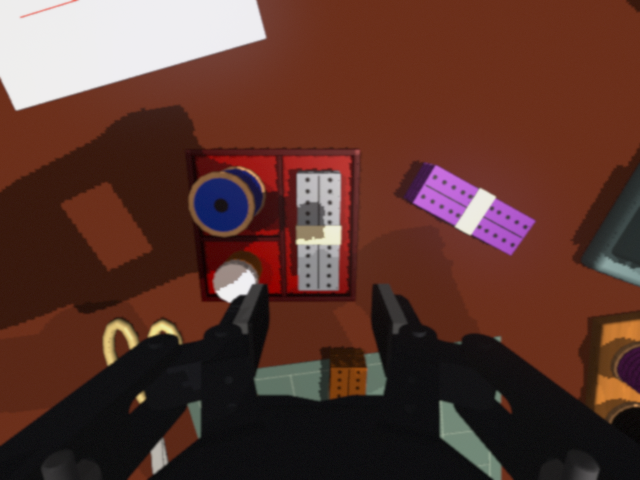

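The silver bundle lies flat in the long bay, around (318,232). Next, the black bundle.

Call:
send_rows([
  [[-3.5, 0.4, 0], [0, 0, -0.5]],
  [[-7, 0.8, 0], [0, 0, -1]],
  [[-10.5, 1.2, 0], [0, 0, -1.5]],
  [[-14, 1.6, 0], [0, 0, -1.5]],
  [[-17.5, 2, 0], [0, 0, -1.5]],
  [[-21, 2.4, 0], [0, 0, -1.5]],
  [[-24.5, 2.8, 0], [0, 0, -1.5]],
  [[-27.5, 3.1, 0], [0, 0, -1.5]],
  [[-30, 3.3, 0], [0, 0, -1.5]],
  [[-30, 3.3, 0], [0, 0, -1.5]],
], grip=85)

```text
clock: 44.28
eef_pos: [0.5345, -0.0047, 0.1199]
ee_rot: [-180.0, 0.1, 82.7]
contact_force: [0.0, -0.7, 0.1]
grip_width: 0.0724
```

```bash
sleep 1; python3 w.py w21; python3 go.py .537 -.001 -.015 83
cat > ov.py <<'E'
import sys
from h import *
d=np.load('wc.npz');x,y,a=map(float,sys.argv[1:4])
th=np.radians(a);R=np.array([[np.cos(th),-np.sin(th)],[np.sin(th),np.cos(th)]])
f=d["frame"][:,:,::-1].copy()
for l in [(-.017,-.048),(.017,-.048),(.017,.048),(-.017,.048)]:
    u=proj(d,[*(np.array([x,y])+R@l),.03]); print(u.round(1));cv2.circle(f,tuple(int(round(q)) for q in u),2,(0,255,0),-1)
cv2.imwrite("pics/ov%s.png"%sys.argv[4],cv2.resize(f[120:360,180:460],(700,600)))
E
python3 ov.py .537 -.001 -7 1
```

```text
t 44.33 pos [ 0.5345 -0.0027  0.1199] rot [-1.7995e+02  7.0000e-02  8.2730e+01] F [ 0.6  1.  -0.3] w 0.0729
shift cm [ 0.22  0.24 13.49] turn [-0.05  0.07 -0.27]
[301.7 285.6]
[342.9 285.4]
[344.6 166.9]
[299.  167.1]
```

View pics/ov1.png

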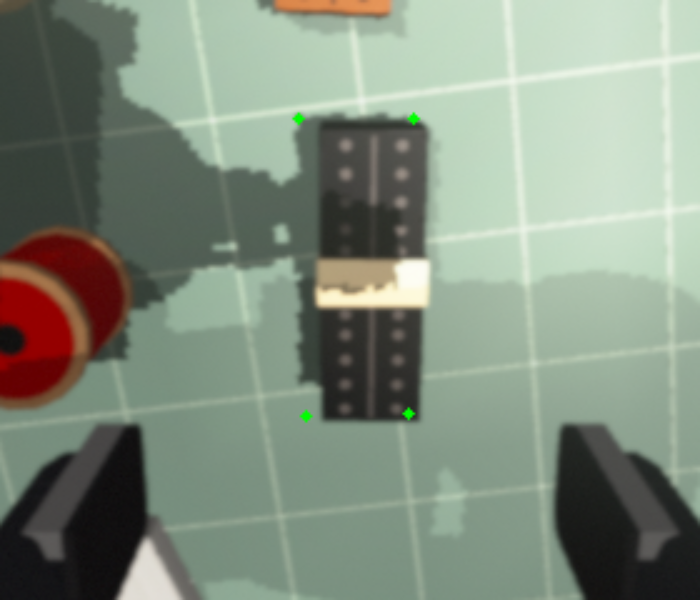

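The overlay shows the block about 5-6 mm further in +x than the top-camera estimate, whose mask took in some shadow. Corrected: (0.5425,-0.0025).

```bash
python3 ov.py .5425 -.0025 -7 2;python3 go.py .5425 -.0025 -.015 83
```

```text
[308.5 286.5]
[349.7 286.3]
[352.1 167.9]
[306.6 168.2]
t 44.33 pos [ 0.5345 -0.0027  0.1199] rot [-1.7995e+02  7.0000e-02  8.2730e+01] F [ 0.6  1.  -0.3] w 0.0729
shift cm [ 0.14  0.81 13.49] turn [-0.05  0.07 -0.27]
```

View pics/ov2.png

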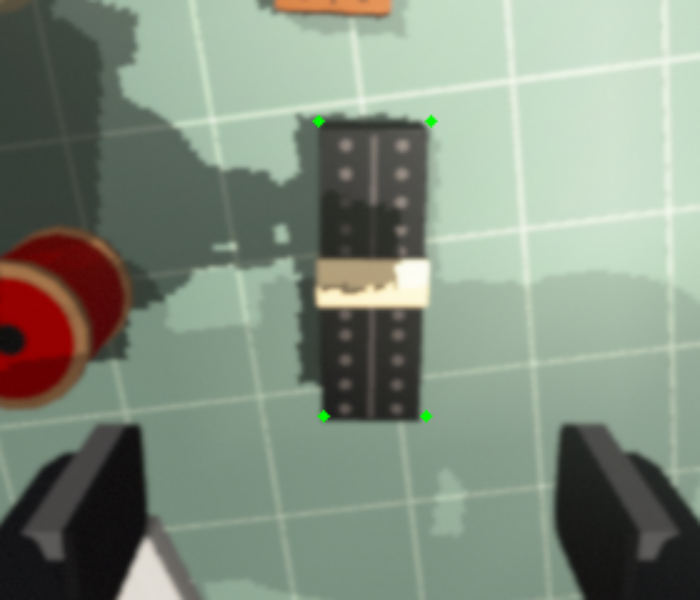

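The corners fit now. Descending and gripping.

Call:
send_rows([
  [[0.2, 0.75, 3.5], [0, 0, 0]],
  [[0.2, 0.75, 7], [0, 0, 0]],
  [[0.2, 0.75, 10], [0, 0, 0]],
  [[0.2, 0.75, 12], [0, 0, 0]],
  [[0.2, 0.75, 13.2], [0, 0, 0]],
  [[0.2, 0.75, 13.5], [0, 0, 0]],
  [[0.2, 0.75, 13.5], [0, 0, 0]],
])

```text
clock: 44.92
eef_pos: [0.5418, 0.001, -0.0158]
ee_rot: [-179.9, 0.1, 83.0]
contact_force: [-0.3, 0.4, 0.1]
grip_width: 0.0723
```

Call:
send_rows([
  [[0, 0, 0], [0, 0, 0]],
  [[0, 0, 0], [0, 0, 0]],
  [[0, 0, 0], [0, 0, 0]],
  [[0, 0, 0], [0, 0, 0]],
  [[0, 0, 0], [0, 0, 0]],
  [[0, 0, 0], [0, 0, 0]],
  [[0, 0, 0], [0, 0, 0]],
  [[0, 0, 0], [0, 0, 0]],
], grip=0, newtons=70)

```text
clock: 45.58
eef_pos: [0.5427, 0.0001, -0.0141]
ee_rot: [179.9, 0.1, 82.9]
contact_force: [-0.3, 0.7, 5.4]
grip_width: 0.0327
```

```bash
python3 go.py .5831 -.2814 .12 107.3
```

```text
t 45.58 pos [ 5.427e-01  1.000e-04 -1.410e-02] rot [1.7992e+02 7.0000e-02 8.2920e+01] F [-0.3  0.7  5.4] w 0.0327
shift cm [-27.45   7.49 -13.36] turn [  0.06   0.09 -24.38]
```

Call:
send_rows([
  [[0, 0, -1.5], [0, 0, 0]],
  [[0, 0, -4], [0, 0, 0]],
  [[0, 0, -7.5], [0, 0, 0]],
  [[-2, 0.5, -11], [0, 0, -2]],
  [[-5, 1.4, -13.3], [0, 0, -6]],
  [[-8, 2.2, -13.3], [0, 0, -10]],
  [[-11, 3, -13.3], [0, 0, -14]],
  [[-14, 3.8, -13.3], [0, 0, -18]],
  [[-17, 4.6, -13.3], [0, 0, -22]],
  [[-20, 5.4, -13.3], [0, 0, -24.4]],
])

```text
clock: 46.42
eef_pos: [0.5709, -0.2063, 0.1181]
ee_rot: [-179.9, 0.0, 107.5]
contact_force: [0.5, -0.1, -2.2]
grip_width: 0.0324
```

```bash
python3 go.py .5822 -.2785 .12 107.3
```

```text
t 46.42 pos [ 0.5709 -0.2063  0.1181] rot [-1.7992e+02  3.0000e-02  1.0752e+02] F [ 0.5 -0.1 -2.2] w 0.0324
shift cm [-7.22 -1.09 -0.18] turn [-0.08  0.03  0.22]
```

Call:
send_rows([
  [[-2.5, -0.4, 0], [0, 0, 0.2]],
  [[-5, -0.8, 0], [0, 0, 0.2]],
  [[-6.5, -1, 0], [0, 0, 0.2]],
  [[-7.2, -1.1, 0], [0, 0, 0.2]],
  [[-7.2, -1.1, 0], [0, 0, 0.2]],
  [[-7.2, -1.1, 0], [0, 0, 0.2]],
])

```text
clock: 46.92
eef_pos: [0.5819, -0.2762, 0.1178]
ee_rot: [-179.9, -0.0, 107.1]
contact_force: [-0.2, -0.2, -3.1]
grip_width: 0.0322
```

```bash
python3 w.py w22; python3 go.py .5822 -.2785 -.008 107.3
```

```text
t 46.97 pos [ 0.5819 -0.2757  0.118 ] rot [-179.91   -0.    107.17] F [ 0.3  1.1 -2. ] w 0.0326
shift cm [-0.28 -0.04 12.6 ] turn [-0.09 -0.   -0.13]
```

View pics/w22.png

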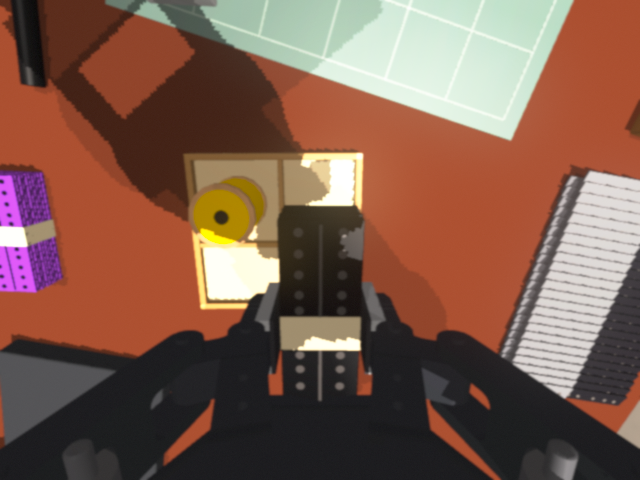

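The bundle is held square over the pale tray. Lowering.

Call:
send_rows([
  [[-0.2, 0, 3], [0, 0, 0]],
  [[-0.2, 0, 6], [0, 0, 0]],
  [[-0.2, 0, 9], [0, 0, 0]],
  [[-0.2, 0, 11], [0, 0, 0]],
  [[-0.2, 0, 12], [0, 0, 0]],
  [[-0.2, 0, 12.3], [0, 0, 0]],
  [[-0.2, 0, 12.6], [0, 0, 0]],
  [[-0.2, 0, 12.6], [0, 0, 0]],
])

```text
clock: 47.63
eef_pos: [0.5831, -0.2789, -0.0071]
ee_rot: [-180.0, 0.1, 107.2]
contact_force: [0.0, -0.8, -1.6]
grip_width: 0.0333
```

Call:
send_rows([
  [[0, 0, 0.1], [0, 0, 0]],
  [[0, 0, 0.1], [0, 0, 0]],
])

```text
clock: 47.8
eef_pos: [0.583, -0.2792, -0.008]
ee_rot: [-180.0, 0.1, 107.1]
contact_force: [-0.4, 0.7, -3.2]
grip_width: 0.0327
```

Call:
send_rows([
  [[0, 0, 0.1], [0, 0, 0]],
  [[0, 0, 0.1], [0, 0, 0]],
])

```text
clock: 47.97
eef_pos: [0.583, -0.2792, -0.0081]
ee_rot: [-180.0, 0.1, 107.1]
contact_force: [-2.6, 0.6, 7.7]
grip_width: 0.0328
```

Floor contact. Releasing and lifting clear.

Call:
send_rows([
  [[0, 0, -0.05], [0, 0, 0]],
  [[0, 0, -0.05], [0, 0, 0]],
  [[0, 0, -0.05], [0, 0, 0]],
  [[0, 0, -0.1], [0, 0, 0]],
  [[0, 0, -0.3], [0, 0, 0]],
  [[0, 0, -1], [0, 0, 0]],
  [[0, 0, -3], [0, 0, 0]],
  [[0, 0, -7], [0, 0, 0]],
  [[0, 0, -11], [0, 0, 0]],
  [[0, 0, -15], [0, 0, 0]],
], grip=55)

```text
clock: 48.8
eef_pos: [0.5824, -0.2786, 0.1423]
ee_rot: [-179.9, 0.0, 107.1]
contact_force: [0.3, -0.2, -0.3]
grip_width: 0.0466
```

```bash
python3 w.py w23; python3 go.py .35 -.1 .25 107
```

```text
t 48.85 pos [ 0.5852 -0.2805  0.1515] rot [179.58   0.7  107.13] F [1.1 0.4 7.1] w 0.0467
shift cm [ 24.05 -17.09 -10.27] turn [0.42 0.7  0.14]
```

View pics/w23.png

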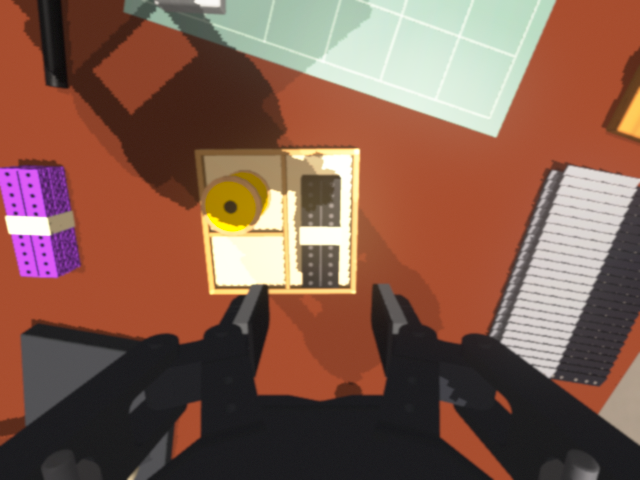

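The black bundle is in the long bay at (320,232). I'll park the arm clear and check everything from the top camera.

```bash
python3 go.py .26 -.42 .26 107
```

```text
t 48.85 pos [ 0.5852 -0.2805  0.1515] rot [179.58   0.7  107.13] F [1.1 0.4 7.1] w 0.0467
shift cm [ -3.89 -35.11 -11.06] turn [0.42 0.7  0.14]
```

Call:
send_rows([
  [[0, 0, -4], [0, 0, 0]],
  [[0, -2, -8], [0, 0, 0]],
  [[-0.5, -5.5, -10], [0, 0, 0]],
  [[-1, -9.5, -10], [0, 0, 0]],
  [[-1.5, -13.5, -10], [0, 0, 0]],
  [[-2, -17.5, -10], [0, 0, 0]],
  [[-2.5, -21.5, -10], [0, 0, 0]],
  [[-3, -25.5, -10], [0, 0, 0]],
  [[-3.5, -29, -10], [0, 0, 0]],
  [[-3.9, -32, -10], [0, 0, 0]],
])

```text
clock: 49.68
eef_pos: [0.2863, -0.4108, 0.241]
ee_rot: [-179.9, 0.1, 107.1]
contact_force: [1.1, -0.1, -0.2]
grip_width: 0.0469
```

```bash
cat > fin.py <<'E'
from h import *
c=ctrl.capture("top");f=c["frame"];print(ctrl.state()["contact_force"].round(1))
cv2.imwrite("pics/top9.png",cv2.resize(f[95:265,110:510,::-1],(800,340),interpolation=cv2.INTER_CUBIC))
out=np.hstack([cv2.resize(f[155:245,115:210,::-1],(400,400),interpolation=cv2.INTER_CUBIC),cv2.resize(f[125:220,405:500,::-1],(400,400),interpolation=cv2.INTER_CUBIC)])
cv2.imwrite("pics/top9z.png",out)
s=ctrl.capture("side")["frame"];cv2.imwrite("pics/side9.png",cv2.resize(s[140:400,260:460,::-1],(460,600),interpolation=cv2.INTER_CUBIC))
E
python3 fin.py
```

```text
[-1.2 -2.5  0.9]
```

View pics/top9.png

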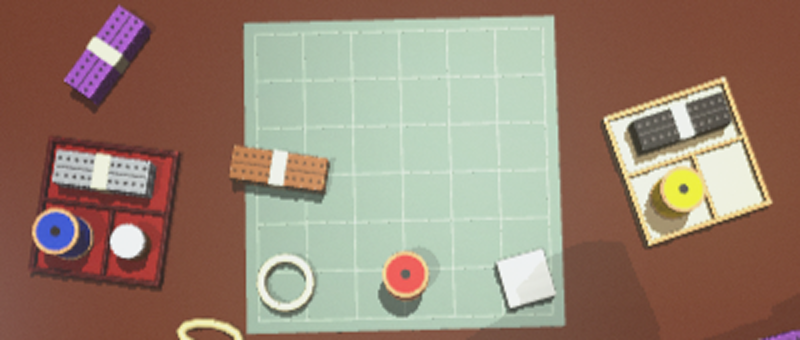

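View pics/side9.png

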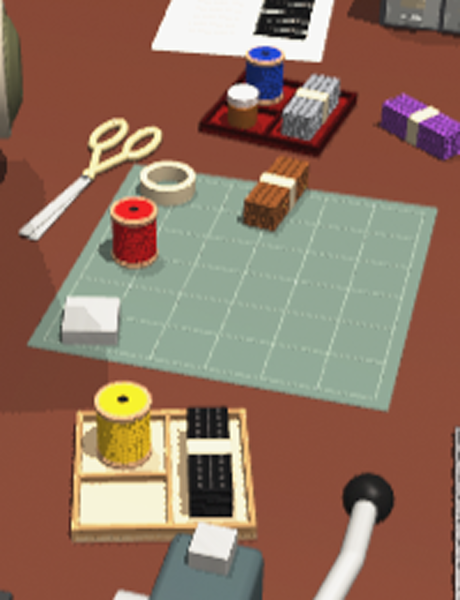

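View pics/top9z.png

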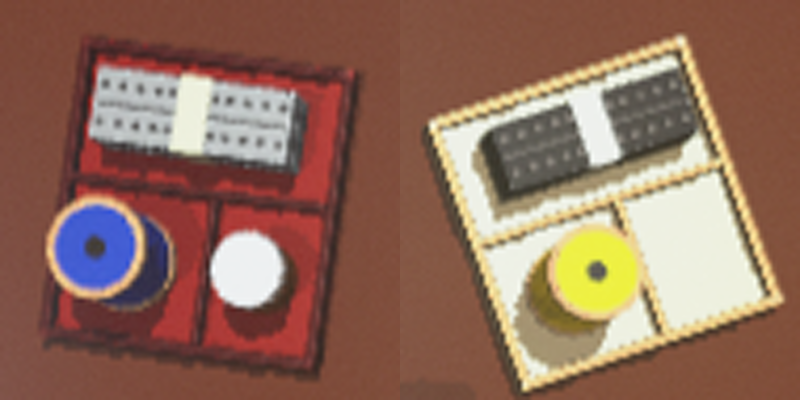

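```bash
python3 - <<'E'
from h import *
c=ctrl.capture("top")
def fr(p,o,a):
    a=np.radians(a);R=np.array([[np.cos(a),-np.sin(a)],[np.sin(a),np.cos(a)]]);return ((R.T@(p[:2]-o))*1000).round(1)
P=(np.array([.5487,-.2921]),17.3);Q=(np.array([.5105,.3058]),-8.6)
for n,uv,z,t in [("black",(451.8,155.4),.036,P),("yellow",(451.3,189.4),.06,P),("silver",(159.9,180.9),.036,Q),("blue",(137.6,210.4),.06,Q),("jar",(173.7,215.4),.044,Q)]:
    print(n,fr(ray(c,uv,z),*t))
d=np.load('wc.npz');print("black wrist",fr(ray(d,(320.5,235),.036),*P))
hsv=cv2.cvtColor(c["frame"],cv2.COLOR_RGB2HSV)
m=(cv2.inRange(hsv,(0,120,180),(6,255,255))|cv2.inRange(hsv,(174,120,180),(180,255,255)))[220:246,298:328];M=cv2.moments(m,True);print("red",ray(c,(298+M["m10"]/M["m00"],220+M["m01"]/M["m00"]),.054))
s=ctrl.state();print(s["clock"],np.abs(s["joint_velocities"]).max())
E
```

```text
black [35.3 -4.1]
yellow [-31.6  26.9]
silver [35.1  1.7]
blue [-31.7  28.8]
jar [-31.1 -38.3]
black wrist [36.9 -2.4]
red [ 0.4345522  -0.00109517  0.054     ]
49.8333 3.156374148594015
```

Every part is well inside tolerance, and the red spool and brown bundle haven't moved. One short settle, then I'll hand it in.

Call:
send_rows([
  [[0, 0, 0], [0, 0, 0]],
  [[0, 0, 0], [0, 0, 0]],
  [[0, 0, 0], [0, 0, 0]],
  [[0, 0, 0], [0, 0, 0]],
  [[0, 0, 0], [0, 0, 0]],
  [[0, 0, 0], [0, 0, 0]],
])

```text
clock: 50.33
eef_pos: [0.2889, -0.41, 0.2404]
ee_rot: [-179.9, 0.0, 107.2]
contact_force: [0.1, -0.2, -0.3]
grip_width: 0.0467
```

```bash
python3 -c "
from rig import ctrl
print(ctrl.sign_off(), ctrl.state()['clock'])"
```

```text
the job is handed in; nothing more can be done
the job is handed in; nothing more can be done
```

Both lacing kits are made up and the job was handed in at about 50 s; no verdict is reported. The last top-camera check put all five pieces well inside tolerance:

| Piece | Tray | Position (x, y) in mm | Bay centre in mm |
|---|---|---|---|
| Black scales | pale | (35, -4) | (36, 0) |
| Yellow spool | pale | (-32, 27) | (-31, 28) |
| Silver scales | red | (35, 2) | (36, 0) |
| Blue spool | red | (-32, 29) | (-31, 28) |
| Wax jar | red | (-31, -38) | (-31, -36) |

In the pictures all five stand upright or lie flat. Heights and tilts were judged from the pictures and floor contact, not measured. The red spool measured where it started, and the brown scales look unmoved in the pictures.

- **Jar dropped:** the first jar grasp slipped and tipped it over on the mat. I regripped it, turned it upright, and picked it again.
- **Finger length:** a touch on the mat put the shut fingertips about 23 mm behind the reported TCP, not at it as the description says. My early grasps were therefore too high, which caused the slip and also a failed second grasp. That second grasp pressed with about 35 N. All later grasps allowed for the 23 mm.
- **Measurements that disagreed:** the top camera's first estimate of the black bundle was about 5 mm off because the mask took in shadow. I corrected it from the wrist camera before gripping.

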